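# Change over the batch at the curing station

## Robot

A 6-joint arm with a two-finger parallel gripper is mounted at the origin on the work surface. World frame = base frame: x ahead of the robot, y to its left, z up, the work surface at z = 0. Lengths are in m, angles in rad, forces in N, time in s.
With the tool pointing down it reaches from about 0.35 to 0.775 m from the base axis. Payload 5.5 kg.
Tool frame: the origin (TCP) lies between the finger pads; the fingertips stand 8 mm ahead of it and the grasp point (between the pads) lies 11 mm behind it; z points along the fingers, y is the line along which they close (so a half turn about z gives the same grasp; the last joint's range is limited). The gripper opens to 85 mm and grips with 20 to 120 N. Pads are 22 mm wide; open, the fingers measure 114 mm over their backs; the gripper's body (76 mm by 85 mm) begins 54 mm behind the grasp point. The pads swing forward as they close: fully open they stand 13 mm farther back than shut.
Start: joints at [1.14, 0.313, 0.046, 1.304, 0, 1.431], TCP at [0.165, 0.551, 0.202] pointing down, gripper open.
Joint ranges: [-2.76, 2.76], [-0.86, 1.69], [-1.03, 1.26], [-2.2, 2.34], [-1.47, 1.5], [-3.14, 3.14]. Speed limits (rad/s): [2.57, 2.57, 3.14, 3.14, 3.14, 3.14].

## Interface

Orientations are given as a unit quaternion [w, x, y, z].
In Python, from workcell import status, vision, job gives the robot as it stands. The module is installed in compiled form; this text tells all that it offers.
- The arm moves only by the tool apply_moves, never from a script. Its argument "moves" is one flat list of numbers, 6 for each row, row after row: the shift along the world's x, y, z in units of 25 mm (1.0 is 25 mm), then the turn, a rotation vector about the world's x, y, z in rad. In form: [x, y, z, rx, ry, rz, x, y, z, rx, ry, rz, ...]. A call has 1 to 20 rows; each row is the pose to reach, as a shift and turn from the pose commanded when the call began; what a row does not reach only later rows make up. A row lasts 1/12 s, in which the tool goes at most 41.7 mm and 7.16 degrees, less where a joint would pass 70% of its speed; a pose out of reach is approached as far as the arm can. A call with a gripper value outside its range is refused whole. "claw" is the opening in per cent of the stroke, from 0 (shut) to 100 (fully open), set as the call begins (left out, the last holds). The fingers move at their own pace and stop on an object; "newtons" is the grip in N (left out, the last holds). Time passes only in rows, so rows that repeat a pose let the fingers close. It gives the time, the measured TCP pose, the force, the opening and the grip force at its end, in the units of the state.
- status.get_state(): the state, without advancing time (a new reading comes with each control period).
- vision.read_camera(name): name is "side" or "top"; returns a dict with "image" (480x640x3 uint8, blue, green, red), "camera_matrix" (3x3 intrinsics, pixels), "camera_from_world" (4x4, takes a point from world to camera coordinates). Camera axes: x right, y down, z forward; pixel columns grow to the right and rows downward; lengths in m; the calibration is good to about 2 mm. A picture is of the moment at which its call begins. There is no depth.
- job.hand_in(): hands the job in; it is judged then, once.
The state is a dict: "clock": time; "joint_pos": joint angles; "qvel": joint speeds; "tau": joint torques, N m; "tcp_pos": TCP position; "orientation": TCP orientation; "wrist_force": force on the tool from outside, world axes, zero at the start; "ft_torque": the same for the moment, N m; "finger_gap": finger opening in m; "grip_force": force on a finger pad.
Only numpy, scipy, OpenCV 4.12 (cv2) and the standard library are available. Lean on these libraries where they do the work, as an engineer would, in place of code of your own. Each camera call takes 0.05 s, during which the arm holds its last target. There are 200 camera calls.

## Task

Change the batch at the curing station. Pour all the knobs out of the cup into the tray's empty bay, away from the lamp, and stand the cup back upright on the bench; then, with both batches on board, lift the tray clear of the station, give it a half turn and seat it fully home again, so that the knobs lie at the lamp and the cured bear figures come round to the open end. Finally set every bear down gently in the shallow metal tray, wholly inside it, and leave the bottle and the glue stick where they are.

Things in the scene. Friction and masses are not known exactly. Their poses are not given: they have to be found in the camera images.
- station: Black curing station, fixed. Origin: underneath the centre of its well; z up, +y along it to the lamp. Base 169 (x) mm, y -105 to +160 mm, rim 40 mm above the bench. Well 145 (x) by 191 (y) mm, floor 12 mm above the bench, so 28 mm deep, with a 5 mm sloped lead-in. An upright lamp panel 150 mm wide stands at y = 135 to 159 mm, cooling fins behind, top 135 mm above the bench.
- station_lamp (a point): Centre of the lamp's window on the curing station, 134 mm from the well's centre along the station's +y, 88 mm above the bench.
- tray: Grey two-bay lift-out tray in the station's well, 2.5 mm play all round. Origin centre of underside, z up; starts with +y to the lamp. 140 (x) by 186 (y) by 35 mm high, walls 3.5, floor 4; a 12 mm cross wall at y = 0 leaves two bays 133 (x) by 83 (y). On its middle stands a flat lifting plate 72 mm wide (x), 12 thick (y), top 88 mm above the underside. 260 g; bears in +y bay, -y bay empty.
- tray_handle (a point): Middle of the top edge of the tray's lifting plate (88 mm above the tray's underside).
- tray_figure_bay (a point): Centre of the floor of the tray's +y bay (47.8 mm from the tray's centre, 4 mm above its underside), where the cured figures stand at the start.
- tray_empty_bay (a point): Centre of the floor of the tray's -y bay (47.8 mm from the tray's centre), empty at the start, away from the lamp.
- cup: Grey open pouring cup on the bench with the knobs in it; origin centre of foot, z up, 65 mm high, 90 g. Flat upright sides 56 mm apart (y = +-28, 3 mm thick) to grip; back upright at x = -40; the front slopes out 30 degrees from the foot (x = 38) to a lip at x = 75, so it pours towards its own +x; tip it about 105 degrees to empty it.
- cup_lip (a point): Middle of the cup's pouring lip: 75 mm from its centre along its +x, 65 mm above its foot.
- outtray: Shallow bare metal tray for finished prints, loose on the bench: 210 (x) by 130 (y) mm, 22 mm high, walls and floor 4 mm, 500 g. Origin centre of its underside, z up.
- bottle: White cleaner bottle with black cap, diameter 60, 130 mm high, origin at its foot: a bystander, 250 g.
- gluestick: White glue stick standing up, diameter 28, 95 mm high, origin at its foot: a bystander.
- knob1: White printed levelling knob, a short cylinder of diameter 24 mm and 18 mm high, 18 g; origin centre of one flat face, z along its axis. 3 to 6 of the six are present, in the cup at the start.
- knob2: White printed levelling knob, a short cylinder of diameter 24 mm and 18 mm high, 18 g; origin centre of one flat face, z along its axis. 3 to 6 of the six are present, in the cup at the start.
- knob3: White printed levelling knob, a short cylinder of diameter 24 mm and 18 mm high, 18 g; origin centre of one flat face, z along its axis. 3 to 6 of the six are present, in the cup at the start.
- knob4: White printed levelling knob, a short cylinder of diameter 24 mm and 18 mm high, 18 g; origin centre of one flat face, z along its axis. 3 to 6 of the six are present, in the cup at the start.
- knob5: White printed levelling knob, a short cylinder of diameter 24 mm and 18 mm high, 18 g; origin centre of one flat face, z along its axis. 3 to 6 of the six are present, in the cup at the start.
- knob6: White printed levelling knob, a short cylinder of diameter 24 mm and 18 mm high, 18 g; origin centre of one flat face, z along its axis. 3 to 6 of the six are present, in the cup at the start.
- fig1: White printed bear figure, round body of diameter 36 mm (straight up to 60 mm), domed head with small ears, 78 mm high, 50 g; origin centre of its foot, z up. 2 or 3 of the three are present, standing in the tray's +y bay at the start, 44 mm apart along the tray's x, 54 mm from its centre line.
- fig2: White printed bear figure, round body of diameter 36 mm (straight up to 60 mm), domed head with small ears, 78 mm high, 50 g; origin centre of its foot, z up. 2 or 3 of the three are present, standing in the tray's +y bay at the start, 44 mm apart along the tray's x, 54 mm from its centre line.
- fig3: White printed bear figure, round body of diameter 36 mm (straight up to 60 mm), domed head with small ears, 78 mm high, 50 g; origin centre of its foot, z up. 2 or 3 of the three are present, standing in the tray's +y bay at the start, 44 mm apart along the tray's x, 54 mm from its centre line.
- fig1_head (a point): Centre of the head of that bear, on its axis 60 mm above its foot.
- fig2_head (a point): Centre of the head of that bear, on its axis 60 mm above its foot.
- fig3_head (a point): Centre of the head of that bear, on its axis 60 mm above its foot.
There are look-alikes about, which are no part of the job. What is shaped like the fig2 but brown or green is not meant.

How it is judged:
By the outcome, as a careful person would: the job done as asked, in the order asked, and still so for the second after the job is handed in, with the robot touching nothing.
Of knob1, knob2, knob3, knob4, knob5, knob6 only 3 to 6 are there at a start; the rules pass over those that are not, and their reading is None.
Of fig1, fig2, fig3 only 2 to 3 are there at a start; the rules pass over those that are not, and their reading is None.
At some moment in a run one of outtray, cup may be knocked a few centimetres aside while the robot is not near it.
It also fails if it takes over 200 s, if anything falls off the work surface, if the arm or the gripper's body presses on something with over 40 N, if the wrist force passes 120 N, or if a joint passes its speed limit or range.

## Working session

There is one attempt and no reset: what is moved stays moved. The work goes in short steps, Python scripts to look and compute and a tool call to move; the robot and the scene stay as the last step left them, time stands still between calls to the robot, and variables do not carry over. Pictures are saved under pics/ and viewed, at most 14 in all, crops included, and the job is handed in when it is done.

Besides the shell and the picture viewer there is one more tool, called after "Emit:" as name(argument=value, ...), one argument or row to a line, values as JSON. apply_moves: Moves the arm, as the interface text tells. Its arguments: {"type":"object","properties":{"moves":{"type":"array","items":{"type":"number"}},"claw":{"type":"number"},"newtons":{"type":"number"}},"required":["moves"]}

```bash
mkdir -p pics
cat > h.py <<'E'
import numpy as np, cv2
from workcell import status, vision, job
def cam(n):
    d=vision.read_camera(n); return d["image"],np.array(d["camera_matrix"]),np.array(d["camera_from_world"])
def ray(K,T,u,v,z):
    R,t=T[:3,:3],T[:3,3]; c=-R.T@t; d=R.T@np.linalg.inv(K)@np.array([u,v,1.]); return c+d*(z-c[2])/d[2]
def proj(K,T,p):
    q=K@(T[:3,:3]@np.array(p)+T[:3,3]); return q[:2]/q[2]
E
python3 - <<'E'
from h import *
for n in("top","side"):
    i,K,T=cam(n); cv2.imwrite(f"pics/{n}0.png",i); print(n,(-T[:3,:3].T@T[:3,3]).round(3),K[0,0])
s=status.get_state(); print(s["tcp_pos"],s["orientation"],s["finger_gap"])
E
```

```text
top [0.297 0.05  1.271] 606.2560648430521
side [ 0.497 -1.017  1.046] 570.3684465400548
[0.16467394 0.55036761 0.20106123] [-2.35651076e-04  1.44902525e-01  9.89445559e-01 -8.30168779e-04] 0.08515974190055345
```

View pics/top0.png

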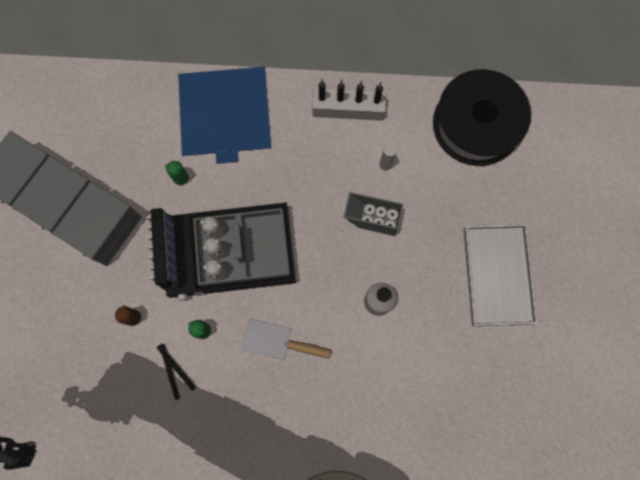

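View pics/side0.png

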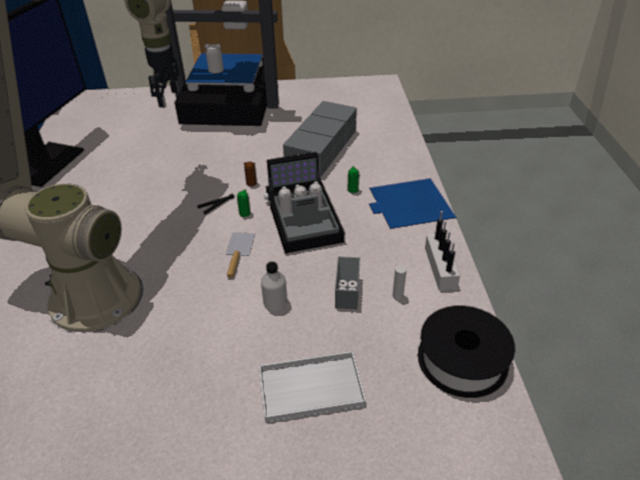

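The top view shows the station (lamp at px 170,250), three white bears (209,225), (212,245), (212,268), the cup (374,213), outtray (500,275), bottle (381,298) and glue stick (388,158). Green (177,172), (199,328) and brown (127,315) bears are look-alikes. Next, one close crop.

Run:
```python
from h import *
i,K,T=cam("top"); j,K2,T2=cam("side")
a=cv2.resize(i[185:315,140:300],(800,650),interpolation=cv2.INTER_CUBIC)
b=cv2.resize(i[180:245,330:420],(450,325),interpolation=cv2.INTER_CUBIC)
c=cv2.resize(j[240:320,320:410],(350,311),interpolation=cv2.INTER_CUBIC)
o=np.zeros((600,800,3),np.uint8); A=cv2.resize(a,(360,292)); 
A=cv2.resize(i[195:305,145:300],(400,284),interpolation=cv2.INTER_CUBIC)
B=cv2.resize(j[140:260,250:360],(275,300),interpolation=cv2.INTER_CUBIC)
o[:284,:400]=A;o[:300,400:675]=B;o[300-16:284+311,:350]=c[:311];o[300:600,350:800]=b[:300];cv2.imwrite("pics/c1.png",cv2.convertScaleAbs(o,alpha=1.5,beta=15))
print(K,T.round(3).tolist())
for n,u,v,z in [("st rim FR",289,204,.04),("rim BR",297,284,.04),("rim FL?",175,293,.04),("cup",345,213,.065),("cupR",403,213,.065),("out",466,228,.022),("out",524,226,.022),("out",534,324,.022),("out",474,325,.022),("bottlecap",384,295,.13),("glue",389,153,.095)]: print(n,ray(K,T,u,v,z).round(3))
```

```text
[[606.25606484   0.         318.08332535]
 [  0.         606.25606484 231.36158022]
 [  0.           0.           1.        ]] [[0.059, -0.998, -0.002, 0.035], [-0.972, -0.057, -0.227, 0.58], [0.227, 0.015, -0.974, 1.17], [0.0, 0.0, 0.0, 1.0]]
st rim FR [0.639 0.134 0.04 ]
rim BR [0.47  0.106 0.04 ]
rim FL? [0.438 0.353 0.04 ]
cup [0.619 0.016 0.065]
cupR [ 0.626 -0.103  0.065]
out [ 0.613 -0.242  0.022]
out [ 0.624 -0.365  0.022]
out [ 0.419 -0.381  0.022]
out [ 0.41  -0.259  0.022]
bottlecap [ 0.446 -0.063  0.13 ]
glue [ 0.744 -0.067  0.095]
```

View pics/c1.png

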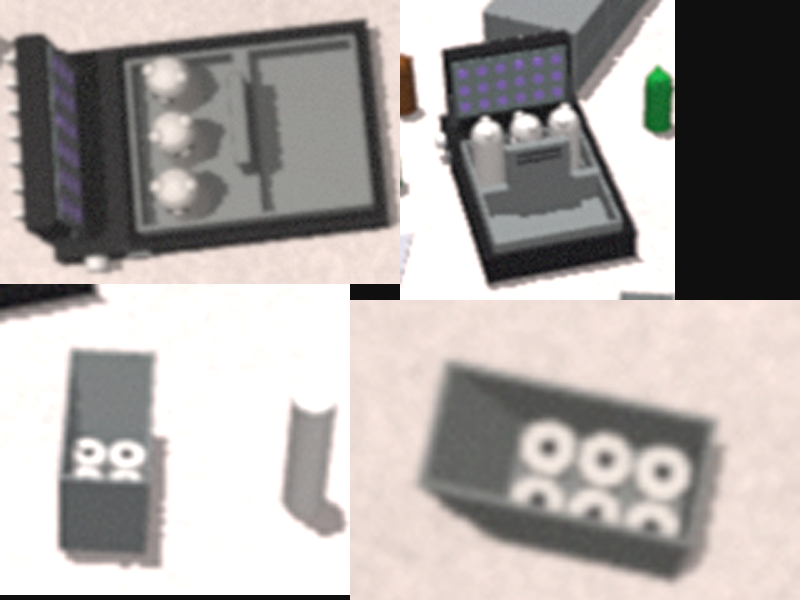

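The crop shows all three white bears in the bay next to the lamp. The cup has its sloped lip at its left end (towards the station, +y world) and holds six knobs. Next I compute the geometry.

Run:
```python
from h import *
i,K,T=cam("top")
A=lambda x,y:(145+x/2.58,195+y/2.58); B=lambda x,y:(330+(x-350)/5,180+(y-300)/5)
P=lambda p,z:ray(K,T,*p,z)
def pr(n,p,z): q=P(p,z); print(n,q.round(4)); return q[:2]
a=pr("stTR",A(365,22),.04); b=pr("stBR",A(392,220),.04)
d=(a-b)/np.linalg.norm(a-b); yv=np.array([-d[1],d[0]]); print("w",np.linalg.norm(a-b),"centre from station",(a+b)/2+.105*yv, "yaw y axis",np.degrees(np.arctan2(yv[1],yv[0])))
h1=pr("h1",A(232,70),.1); h2=pr("h2",A(250,175),.1); print("handle",(h1+h2)/2,np.linalg.norm(h1-h2))
t=[pr(n,A(*p),.047) for n,p in [("tTL",(122,62)),("tBL",(137,232)),("tTR",(352,40)),("tBR",(378,205))]]
print("tray",sum(t)/4,np.linalg.norm(t[0]-t[1]),np.linalg.norm(t[0]-t[2]))
for p in [(165,77),(173,132),(178,187)]: pr("bear",A(*p),.08)
l1=pr("l1",B(445,362),.065); l2=pr("l2",B(422,487),.065); b1=pr("b1",B(715,423),.065); b2=pr("b2",B(692,548),.065)
cx=(l1+l2-b1-b2)/2; print("cup len",np.linalg.norm(cx),"w",np.linalg.norm(l1-l2),"yaw",np.degrees(np.arctan2(cx[1],cx[0])),"origin",(b1+b2)/2+cx/np.linalg.norm(cx)*.04)
```

```text
stTR [0.6395 0.1398 0.04  ]
stBR [0.4781 0.1069 0.04  ]
w 0.16472205540907883 centre from station [0.53784327 0.22619867] yaw y axis 101.51388657511036
h1 [0.5785 0.2352 0.1   ]
h2 [0.4973 0.2141 0.1   ]
handle [0.53791149 0.22465514] 0.08381185211386512
tTL [0.5927 0.3329 0.047 ]
tBL [0.4558 0.3065 0.047 ]
tTR [0.6218 0.1487 0.047 ]
tBR [0.4883 0.1184 0.047 ]
tray [0.53967888 0.22660204] 0.1393801310672432 0.18646358126048337
bear [0.5746 0.2903 0.08  ]
bear [0.5311 0.2797 0.08  ]
bear [0.4882 0.2716 0.08  ]
l1 [0.664  0.0102 0.065 ]
l2 [0.61   0.0171 0.065 ]
b1 [ 0.6442 -0.1023  0.065 ]
b2 [ 0.5907 -0.0943  0.065 ]
cup len 0.11363370446660277 w 0.05445580981094886 yaw 80.10906923868204 origin [ 0.62431826 -0.05891854]
```

Emit:
apply_moves(
  moves=[0,0,4,0,0,0,0,0,4,0,0,0,0,0,4,0,0,0,15.4,-26.8,4,0,0,-1.457,15.4,-26.8,4,0,0,-1.457,15.4,-26.8,4,0,0,-1.457,15.4,-26.8,4,0,0,-1.457,15.4,-26.8,4,0,0,-1.457,15.4,-26.8,4,0,0,-1.457,15.4,-26.8,4,0,0,-1.457,15.4,-26.8,4,0,0,-1.457,15.4,-26.8,4,0,0,-1.457,15.4,-26.8,4,0,0,-1.457,15.4,-26.8,4,0,0,-1.457,15.4,-26.8,4,0,0,-1.457,15.4,-26.8,4,0,0,-1.457,15.4,-26.8,4,0,0,-1.457,15.4,-26.8,4,0,0,-1.457,15.4,-26.8,4,0,0,-1.457,15.4,-26.8,4,0,0,-1.457],
  claw=100,
)

```text
clock: 1.92
tcp_pos: [0.5183, -0.0654, 0.302]
orientation: [0.0, 0.767, 0.642, 0.0]
wrist_force: [1.6, 0.8, -1.0]
finger_gap: 0.0853
grip_force: 0.0
```

Emit:
apply_moves(
  moves=[3.7,-2.9,0,0.773,-0.137,0,3.7,-2.9,0,0.773,-0.137,0,3.7,-2.9,0,0.773,-0.137,0,3.7,-2.9,0,0.773,-0.137,0,3.7,-2.9,0,0.773,-0.137,0,3.7,-2.9,0,0.773,-0.137,0,3.7,-2.9,0,0.773,-0.137,0,3.7,-2.9,-3,0.773,-0.137,0,3.7,-2.9,-4,0.773,-0.137,0,3.7,-2.9,-5,0.773,-0.137,0,3.7,-2.9,-6,0.773,-0.137,0,3.7,-2.9,-7,0.773,-0.137,0,3.7,-2.9,-7.2,0.773,-0.137,0,3.7,-2.9,-7.2,0.773,-0.137,0,3.7,-2.9,-7.2,0.773,-0.137,0,3.7,-2.9,-7.2,0.773,-0.137,0],
)

```text
clock: 3.25
tcp_pos: [0.6112, -0.1363, 0.1238]
orientation: [-0.245, 0.708, 0.594, 0.293]
wrist_force: [0.3, -0.2, -0.2]
finger_gap: 0.0854
grip_force: 0.0
```

```bash
cat >> h.py <<'E'
from scipy.spatial.transform import Rotation as Ro
def Q(): 
    s=status.get_state(); o=np.array(s["orientation"]); return np.array(s["tcp_pos"]),Ro.from_quat(o[[1,2,3,0]]),s
def go(p,R):
    x,r,s=Q(); print("shift",((np.array(p)-x)/.025).round(2),"rv",(R*r.inv()).as_rotvec().round(3),"tcp",x.round(4),"zaxis",r.as_matrix()[:,2].round(3),"y",r.as_matrix()[:,1].round(3),"q",np.round(s["joint_pos"],2))
def pose(z,y):
    z=np.array(z)/np.linalg.norm(z); y=np.array(y)-z*np.dot(y,z); y/=np.linalg.norm(y); return Ro.from_matrix(np.c_[np.cross(y,z),y,z])
E
python3 - <<'E'
from h import *
c=np.array([.174,.985,0]); z=(c-[0,0,1])/2**.5
go(np.array([.624,-.059,.043])+.011*z,pose(z,[.985,-.174,0]))
for n in("top","side"):
    i,K,T=cam(n); cv2.imwrite(f"pics/{n}1.png",i)
    print(n,[proj(K,T,p).round(1).tolist() for p in ([.624,-.059,0],[.637,.015,.065])])
a=cv2.imread("pics/top1.png")[130:330,300:560]; b=cv2.imread("pics/side1.png")[180:400,220:480]
cv2.imwrite("pics/c2.png",np.hstack([cv2.resize(a,(400,300)),cv2.resize(b,(400,300))]))
E
```

```text
shift [ 0.57  3.4  -3.55] rv [0.002 0.001 0.002] tcp [ 0.6112 -0.1363  0.1238] zaxis [ 0.125  0.695 -0.708] y [ 0.984 -0.176  0.002] q [-0.69  0.73  0.25  1.55  0.66  0.9 ]
top [[378.7, 220.6], [346.0, 204.8]]
side [[346.1, 297.0], [348.3, 257.3]]
```

View pics/c2.png

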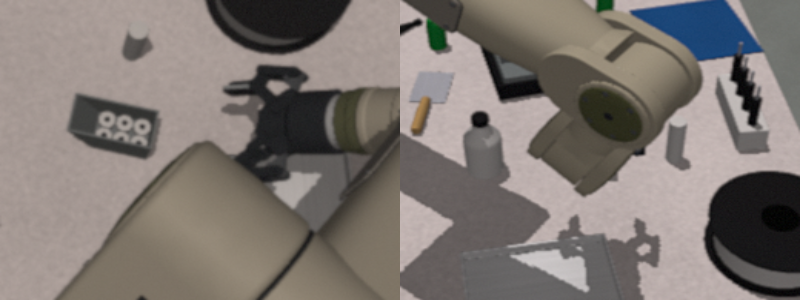

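The gripper (crop px 265,120) lines up with the cup (115,125), and the cup hasn't moved.

Emit:
apply_moves(
  moves=[0.1,0.6,-0.62,0,0,0,0.2,1.2,-1.25,0,0,0,0.3,1.8,-1.9,0,0,0,0.4,2.4,-2.5,0,0,0,0.5,2.9,-3.0,0,0,0,0.55,3.2,-3.35,0,0,0,0.57,3.4,-3.55,0,0,0,0.57,3.4,-3.55,0,0,0,0.57,3.4,-3.55,0,0,0],
)

```text
clock: 4.1
tcp_pos: [0.625, -0.051, 0.0341]
orientation: [-0.245, 0.708, 0.593, 0.293]
wrist_force: [0.5, -0.5, 0.3]
finger_gap: 0.0857
grip_force: 0.0
```

Emit:
apply_moves(
  moves=[0,0,0,0,0,0,0,0,0,0,0,0,0,0,0,0,0,0,0,0,0,0,0,0,0,0,0,0,0,0,0,0,0,0,0,0,0,0,0,0,0,0,0,0,0,0,0,0],
  claw=40,
  newtons=50,
)

```text
clock: 4.77
tcp_pos: [0.6254, -0.0519, 0.0342]
orientation: [-0.245, 0.709, 0.593, 0.294]
wrist_force: [-0.4, -4.6, 4.9]
finger_gap: 0.0545
grip_force: 53.2
```

```bash
cat > pour.py <<'E'
from h import *
x0=np.array([.6254,-.0519,.0342]); z0=(np.array([.174,.985,0])-[0,0,1])/2**.5
R0=pose(z0,[.985,-.174,0])
cup0=np.array([.624,-.059,0]); 
yaw=np.radians(21); c=np.array([-.199,.980,0]); n=np.array([-.980,-.199,0])
L0=np.array([.5385,.2255,0])-.066*c
def P(th,lz):
    t=np.radians(th); Rt=Ro.from_rotvec(n*t)*Ro.from_euler("z",yaw)   # cup rotation rel. start
    lip0=cup0+np.array([.174,.985,0])*.075+[0,0,.065]
    return L0+[0,0,lz]+Rt.apply(x0-lip0), Rt*R0
E
python3 - <<'E'
from pour import *
x,R=P(0,.17); go(x,R)
for a in [(30,.13),(55,.08),(80,.066),(95,.06),(110,.06)]:
    p,r=P(*a); print(a,((p-x)/.025).round(2),(r*R.inv()).as_rotvec().round(3),p.round(3),r.as_matrix()[:,2].round(2))
E
```

```text
shift [-2.43  5.85  4.2 ] rv [0.001 0.001 0.37 ] tcp [ 0.6254 -0.0519  0.0342] zaxis [ 0.126  0.695 -0.708] y [ 0.984 -0.177  0.001] q [-0.57  0.73  0.03  1.23  0.71  1.04]
(30, 0.13) [ 0.05 -0.25 -0.08] [-0.513 -0.104 -0.   ] [0.566 0.088 0.137] [-0.05  0.25 -0.97]
(55, 0.08) [-0.03  0.14 -0.85] [-0.941 -0.191  0.   ] [0.564 0.098 0.118] [ 0.04 -0.17 -0.98]
(80, 0.066) [-0.2   1.01 -0.47] [-1.368 -0.278 -0.   ] [0.56  0.119 0.127] [ 0.12 -0.56 -0.82]
(95, 0.06) [-0.34  1.69 -0.36] [-1.625 -0.33  -0.   ] [0.556 0.136 0.13 ] [ 0.16 -0.75 -0.64]
(110, 0.06) [-0.49  2.43 -0.2 ] [-1.881 -0.382  0.   ] [0.552 0.155 0.134] [ 0.19 -0.89 -0.42]
```

Emit:
apply_moves(
  moves=[0,0,0.3,0,0,0,0,0,1,0,0,0,0,0,2,0,0,0,0,0,3,0,0,0,-0.2,0.5,4,0,0,0.04,-0.5,1.2,4.2,0,0,0.08,-0.9,2.2,4.2,0,0,0.13,-1.3,3.2,4.2,0,0,0.19,-1.7,4.2,4.2,0,0,0.25,-2.1,5.1,4.2,0,0,0.31,-2.3,5.6,4.2,0,0,0.35,-2.43,5.85,4.2,0,0,0.37,-2.43,5.85,4.2,0,0,0.37,-2.43,5.85,4.2,0,0,0.37],
)

```text
clock: 5.93
tcp_pos: [0.5639, 0.0954, 0.1376]
orientation: [-0.296, 0.587, 0.713, 0.242]
wrist_force: [-0.4, -0.6, -1.6]
finger_gap: 0.0544
grip_force: 53.1
```

Emit:
apply_moves(
  moves=[0,-0.1,0,-0.1,-0.02,0,0,-0.15,0,-0.2,-0.04,0,0,-0.2,0,-0.31,-0.062,0,0,-0.25,0,-0.41,-0.083,0,0.05,-0.25,-0.08,-0.513,-0.104,0,0,-0.2,-0.25,-0.6,-0.122,0,0,-0.1,-0.45,-0.69,-0.14,0,0,0,-0.65,-0.78,-0.158,0,0,0.1,-0.8,-0.87,-0.177,0,-0.03,0.14,-0.85,-0.941,-0.191,0,-0.03,0.14,-0.85,-0.941,-0.191,0,-0.03,0.14,-0.85,-0.941,-0.191,0],
)

```text
clock: 6.93
tcp_pos: [0.5626, 0.0993, 0.1165]
orientation: [0.068, 0.632, 0.77, -0.053]
wrist_force: [0.1, 0.5, -1.8]
finger_gap: 0.0544
grip_force: 53.5
```

Run:
```python
from pour import *
x,r=P(55,.08); go(x,r)
_,R,s=Q(); print(s["wrist_force"],s["grip_force"],s["finger_gap"])
for a in [(70,.07),(80,.066),(95,.06),(110,.06)]:
    p,q=P(*a); print(a,((p-x)/.025).round(2),(q*r.inv()).as_rotvec().round(3))
for n in("top","side"):
    i,K,T=cam(n); cv2.imwrite(f"pics/{n}2.png",i)
a=cv2.imread("pics/top2.png")[130:330,140:400]; b=cv2.imread("pics/side2.png")[120:340,200:460]
cv2.imwrite("pics/c3.png",np.hstack([cv2.resize(a,(400,300)),cv2.resize(b,(400,300))]))
```

```text
shift [ 0.05 -0.05  0.05] rv [-0.    -0.003 -0.   ] tcp [0.5626 0.0993 0.1165] zaxis [ 0.038 -0.168 -0.985] y [0.981 0.195 0.004] q [ 0.13  0.34 -0.14  1.08 -0.17  1.51]
[ 0.13138994  0.51843718 -1.7814808 ] 53.548763394355774 0.05444128186085085
(70, 0.07) [-0.1   0.47  0.21] [-0.257 -0.052 -0.   ]
(80, 0.066) [-0.18  0.86  0.38] [-0.428 -0.087  0.   ]
(95, 0.06) [-0.31  1.54  0.49] [-0.684 -0.139  0.   ]
(110, 0.06) [-0.46  2.29  0.65] [-0.941 -0.191  0.   ]
```

View pics/c3.png

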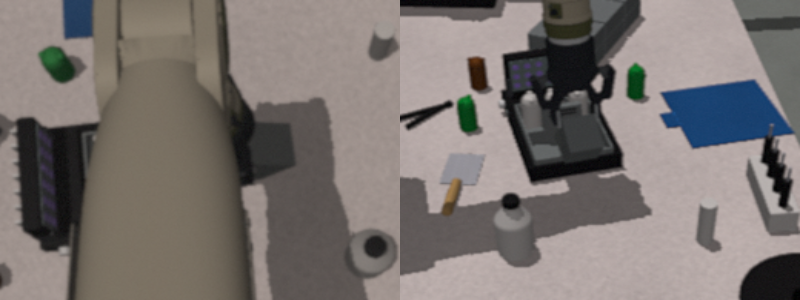

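The tilted cup sits over the empty bay in the side view (crop px 585,135). Now pour.

Emit:
apply_moves(
  moves=[-0.05,0.2,0.1,-0.13,-0.026,0,-0.1,0.47,0.21,-0.257,-0.052,0,-0.12,0.6,0.27,-0.31,-0.063,0,-0.14,0.73,0.32,-0.37,-0.075,0,-0.18,0.86,0.38,-0.428,-0.087,0,-0.2,1.03,0.41,-0.49,-0.1,0,-0.24,1.2,0.44,-0.556,-0.113,0,-0.28,1.37,0.47,-0.62,-0.126,0,-0.31,1.54,0.49,-0.684,-0.139,0,-0.34,1.7,0.53,-0.735,-0.15,0,-0.37,1.84,0.56,-0.787,-0.16,0,-0.4,1.99,0.59,-0.84,-0.17,0,-0.43,2.14,0.62,-0.89,-0.18,0,-0.46,2.29,0.65,-0.941,-0.191,0,-0.46,2.29,0.65,-0.941,-0.191,0,-0.46,2.29,0.65,-0.941,-0.191,0,-0.46,2.29,0.65,-0.941,-0.191,0,-0.46,2.29,0.65,-0.941,-0.191,0,-0.46,2.29,0.65,-0.941,-0.191,0,-0.46,2.29,0.65,-0.941,-0.191,0],
)

```text
clock: 8.7
tcp_pos: [0.5519, 0.1558, 0.1343]
orientation: [0.418, 0.536, 0.652, -0.337]
wrist_force: [0.5, 0.5, -1.5]
finger_gap: 0.0549
grip_force: 55.2
```

Run:
```python
from pour import *
x,r=P(110,.06); go(x,r)
_,R,s=Q(); print(s["wrist_force"],s["grip_force"],s["finger_gap"])
for a in [(110,.09),(80,.11),(55,.13),(0,.17)]:
    p,q=P(*a); print(a,((p-x)/.025).round(2),(q*r.inv()).as_rotvec().round(3))
for n in("top","side"):
    i,K,T=cam(n); cv2.imwrite(f"pics/{n}3.png",i)
b=cv2.imread("pics/side3.png")[140:260,240:360]
cv2.imwrite("pics/c4.png",cv2.convertScaleAbs(cv2.resize(b,(500,500)),alpha=1.6))
```

```text
shift [ 0.02 -0.03 -0.  ] rv [-0.     0.001  0.003] tcp [0.5519 0.1558 0.1343] zaxis [ 0.184 -0.887 -0.423] y [0.98  0.199 0.009] q [ 0.62  0.85  0.22  1.65 -0.98  2.39]
[ 0.54474186  0.47053339 -1.45039271] 55.24565935134888 0.0548733724369565
(110, 0.09) [0.  0.  1.2] [0. 0. 0.]
(80, 0.11) [ 0.29 -1.42  1.49] [0.513 0.104 0.   ]
(55, 0.13) [ 0.46 -2.29  1.35] [ 0.941  0.191 -0.   ]
(0, 0.17) [ 0.49 -2.43  0.2 ] [1.881 0.382 0.   ]
```

View pics/c4.png

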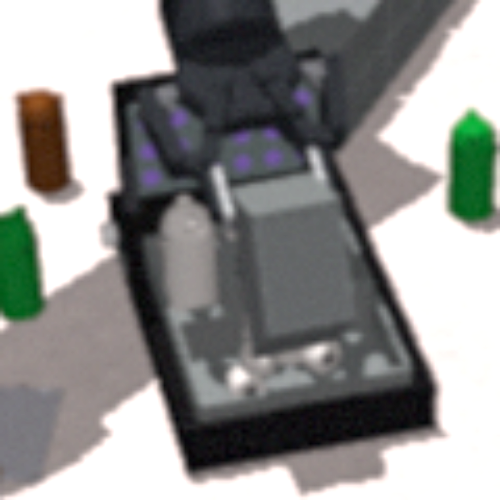

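The cup is inverted over the bay, with knobs showing under the lip (px 240,375 and 320,355). The force reading suggests some are still inside, so I raise it, tilt further and look again.

Emit:
apply_moves(
  moves=[0,0,0.3,0,0,0,0,0,0.6,0,0,0,0,0,0.9,-0.05,-0.01,0,0,0,1.2,-0.1,-0.02,0,0,0,1.2,-0.17,-0.034,0,0,0,1.2,-0.17,-0.034,0,0,0,1.2,-0.1,-0.02,0,0,0,1.2,-0.2,-0.04,0,0,0,1.2,-0.17,-0.034,0,0,0,1.2,-0.17,-0.034,0,0,0,1.2,-0.17,-0.034,0,0,0,1.2,-0.17,-0.034,0],
)

```text
clock: 9.8
tcp_pos: [0.5524, 0.1567, 0.1664]
orientation: [0.474, 0.505, 0.613, -0.38]
wrist_force: [0.5, -0.3, -0.2]
finger_gap: 0.0545
grip_force: 55.3
```

Run:
```python
from pour import *
_,R,s=Q(); print(s["wrist_force"],s["grip_force"],s["finger_gap"])
for n in("top","side"):
    i,K,T=cam(n); cv2.imwrite(f"pics/{n}4.png",i)
b=cv2.imread("pics/side4.png")[140:260,240:360]
cv2.imwrite("pics/c5.png",cv2.convertScaleAbs(cv2.resize(b,(500,500)),alpha=1.6))
```

```text
[ 0.48756767 -0.29684886 -0.1793693 ] 55.253233909606934 0.054520453539057254
```

View pics/c5.png

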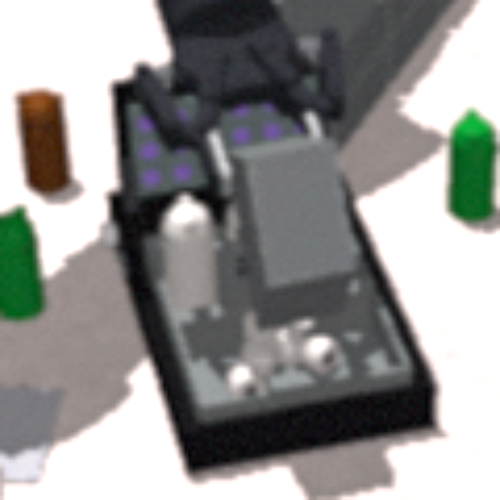

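The cup is raised and knobs lie in the bay (px 245,380 and 320,350). Now tilt it back upright.

Emit:
apply_moves(
  moves=[0,0,0.5,0.1,0.02,0,0,0,0.8,0.2,0.04,0,0.1,-0.4,0.8,0.3,0.06,0,0.2,-0.9,0.8,0.42,0.085,0,0.3,-1.4,0.7,0.53,0.108,0,0.35,-1.7,0.6,0.64,0.13,0,0.4,-2,0.4,0.76,0.154,0,0.43,-2.15,0.3,0.88,0.18,0,0.46,-2.29,0.2,1.0,0.2,0,0.46,-2.4,0.15,1.111,0.225,0,0.46,-2.5,0,1.22,0.248,0,0.46,-2.6,0,1.33,0.27,0,0.46,-2.7,0,1.44,0.292,0,0.46,-2.8,-0.1,1.55,0.315,0,0.46,-2.7,-0.3,1.66,0.337,0,0.47,-2.6,-0.5,1.77,0.36,0,0.48,-2.5,-0.7,1.88,0.382,0,0.49,-2.43,-0.9,1.98,0.402,0,0.49,-2.43,-1.0,2.051,0.416,0,0.49,-2.43,-1.0,2.051,0.416,0],
)

```text
clock: 11.57
tcp_pos: [0.5633, 0.0929, 0.137]
orientation: [-0.296, 0.589, 0.712, 0.243]
wrist_force: [-0.1, -0.3, -1.9]
finger_gap: 0.0543
grip_force: 55.2
```

Run:
```python
from pour import *
# target: above original place & yaw
x,r=P(0,.17); go(x,r)
go(x0+[0,0,.105],R0); go(x0,R0); print(Q()[2]["wrist_force"])
```

```text
shift [0.05 0.06 0.09] rv [ 0.001 -0.003  0.001] tcp [0.5633 0.0929 0.137 ] zaxis [-0.136  0.694 -0.707] y [ 0.982  0.189 -0.003] q [-0.35  0.62  0.09  1.51  0.65  0.87]
shift [ 2.48 -5.79  0.09] rv [ 0.    -0.003 -0.365] tcp [0.5633 0.0929 0.137 ] zaxis [-0.136  0.694 -0.707] y [ 0.982  0.189 -0.003] q [-0.35  0.62  0.09  1.51  0.65  0.87]
shift [ 2.48 -5.79 -4.11] rv [ 0.    -0.003 -0.365] tcp [0.5633 0.0929 0.137 ] zaxis [-0.136  0.694 -0.707] y [ 0.982  0.189 -0.003] q [-0.35  0.62  0.09  1.51  0.65  0.87]
[-0.0665348  -0.34192679 -1.89433532]
```

Emit:
apply_moves(
  moves=[0.3,-0.7,0.1,0,0,-0.05,0.7,-1.6,0.1,0,0,-0.1,1.2,-2.7,0.1,0,0,-0.17,1.6,-3.8,0.1,0,0,-0.24,2.0,-4.8,0.1,0,0,-0.3,2.3,-5.4,0.1,0,0,-0.34,2.48,-5.79,0.1,0,0,-0.367,2.48,-5.79,0.1,0,0,-0.367,2.48,-5.79,0.1,0,0,-0.367,2.48,-5.79,0.1,0,0,-0.367],
)

```text
clock: 12.4
tcp_pos: [0.6254, -0.0478, 0.1412]
orientation: [-0.246, 0.707, 0.595, 0.292]
wrist_force: [-1.1, 0.0, -1.4]
finger_gap: 0.0546
grip_force: 55.3
```

Run:
```python
from pour import *
go(x0,R0); print(Q()[2]["wrist_force"])
i,K,T=cam("top"); j,K2,T2=cam("side"); cv2.imwrite("pics/top5.png",i)
o=np.hstack([cv2.resize(i[185:305,150:310],(400,300)),cv2.resize(i[160:280,310:470],(400,300))])
b=cv2.resize(j[160:280,240:400],(400,300)); o=np.vstack([o,np.hstack([b,b*0])])
cv2.imwrite("pics/c6.png",cv2.convertScaleAbs(o,alpha=1.6))
```

```text
shift [-0.   -0.17 -4.28] rv [ 0.002 -0.001 -0.004] tcp [ 0.6254 -0.0478  0.1412] zaxis [ 0.12   0.696 -0.708] y [ 0.985 -0.17  -0.001] q [-0.57  0.63  0.14  1.44  0.71  1.04]
[-1.0555042   0.04590714 -1.37791238]
```

View pics/c6.png

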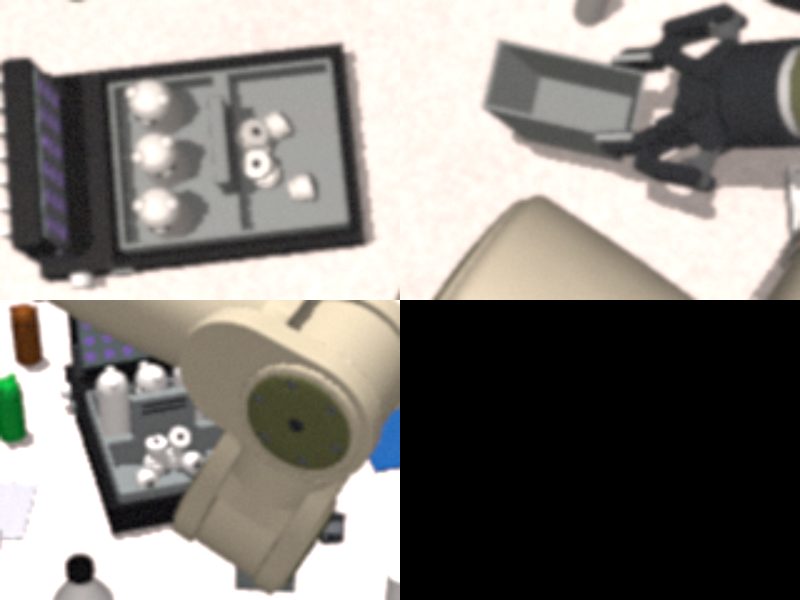

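The cup is empty (px 570,100), and the knobs lie in the bay near the plate (px 254–300, 122–187). Now set the cup down.

Emit:
apply_moves(
  moves=[0,-0.1,-0.5,0,0,0,0,-0.15,-1.5,0,0,0,0,-0.15,-2.5,0,0,0,0,-0.15,-3.4,0,0,0,0,-0.15,-3.9,0,0,0,0,-0.15,-4.1,0,0,0,0,-0.15,-4.2,0,0,0,0,-0.15,-4.27,0,0,0,0,-0.15,-4.27,0,0,0,0,-0.15,-4.27,0,0,0],
)

```text
clock: 13.33
tcp_pos: [0.6265, -0.0534, 0.035]
orientation: [-0.245, 0.708, 0.595, 0.293]
wrist_force: [0.9, -0.3, 0.0]
finger_gap: 0.0547
grip_force: 55.3
```

Emit:
apply_moves(
  moves=[0,0,0,0,0,0,0,0,0,0,0,0,0,0,0,0,0,0,0,0,0,0,0,0,0,0,0,0,0,0,0,0,0,0,0,0],
  claw=100,
)

```text
clock: 13.83
tcp_pos: [0.6258, -0.053, 0.034]
orientation: [-0.246, 0.708, 0.594, 0.292]
wrist_force: [0.5, 0.6, -0.0]
finger_gap: 0.0855
grip_force: 0.0
```

Emit:
apply_moves(
  moves=[-0.1,-0.6,0.6,0,0,0,-0.25,-1.4,1.4,0,0,0,-0.4,-2.4,2.4,0,0,0,-0.55,-3.4,3.5,0,0,0,-0.7,-4,4.5,0,0,0,-0.7,-4,6.5,0,0,0,-0.7,-4,8.5,0,0,0,-0.7,-4,9.5,0,0,0,-0.7,-4,9.5,0,0,0],
)

```text
clock: 14.58
tcp_pos: [0.6096, -0.1538, 0.2803]
orientation: [-0.241, 0.707, 0.596, 0.294]
wrist_force: [0.4, 0.4, 1.0]
finger_gap: 0.0853
grip_force: 0.0
```

Run:
```python
from h import *
yv=np.array([-.199,.98,0]); yv/=np.linalg.norm(yv); C=np.array([.5385,.2255,0])
go(C+[0,0,.19],pose([0,0,-1],yv)); go(C+[0,0,.19],pose([0,0,-1],-yv))
```

```text
shift [-2.84 15.17 -3.61] rv [-0.643 -0.645  1.829] tcp [ 0.6096 -0.1538  0.2803] zaxis [ 0.129  0.691 -0.711] y [ 0.985 -0.174  0.01 ] q [-0.71  0.68  0.56  1.91  0.65  0.87]
shift [-2.84 15.17 -3.61] rv [-0.585  0.584 -1.135] tcp [ 0.6096 -0.1538  0.2803] zaxis [ 0.129  0.691 -0.711] y [ 0.985 -0.174  0.01 ] q [-0.71  0.68  0.56  1.91  0.65  0.87]
```

Emit:
apply_moves(
  moves=[-0.3,1,0,-0.06,-0.06,0.18,-0.6,2,0,-0.12,-0.12,0.34,-0.9,4,0,-0.17,-0.17,0.5,-1.1,5,0,-0.23,-0.23,0.65,-1.3,6,0,-0.28,-0.28,0.8,-1.5,7,0,-0.33,-0.33,0.95,-1.7,8,0,-0.39,-0.39,1.1,-1.9,9,0,-0.44,-0.44,1.25,-2.1,10,0,-0.49,-0.49,1.4,-2.3,12,0,-0.54,-0.54,1.53,-2.5,13,0,-0.58,-0.58,1.65,-2.7,14,-1,-0.62,-0.62,1.76,-2.84,15.17,-2,-0.643,-0.645,1.829,-2.84,15.17,-3,-0.643,-0.645,1.829,-2.84,15.17,-3.6,-0.643,-0.645,1.829,-2.84,15.17,-3.6,-0.643,-0.645,1.829,-2.84,15.17,-3.6,-0.643,-0.645,1.829,-2.84,15.17,-3.6,-0.643,-0.645,1.829,-2.84,15.17,-3.6,-0.643,-0.645,1.829,-2.84,15.17,-3.6,-0.643,-0.645,1.829],
  claw=32,
)

```text
clock: 16.25
tcp_pos: [0.5376, 0.2261, 0.1816]
orientation: [-0.002, -0.096, 0.995, -0.004]
wrist_force: [0.9, -0.9, 0.3]
finger_gap: 0.0274
grip_force: 0.0
```

Run:
```python
from h import *
yv=np.array([-.199,.98,0]); yv/=np.linalg.norm(yv); C=np.array([.5385,.2255,0])
go(C+[0,0,.19],pose([0,0,-1],yv)); print(Q()[2]["finger_gap"])
j,K,T=cam("side"); i,_,_=cam("top")
o=np.hstack([cv2.resize(j[130:260,230:370],(430,400)),cv2.resize(i[180:310,140:260],(370,400))])
print([proj(K,T,C+[0,0,.1]).round(1), proj(K,T,C+[0,0,.072]).round(1)])
cv2.imwrite("pics/c7.png",cv2.convertScaleAbs(o,alpha=1.6))
```

```text
shift [ 0.04 -0.02  0.33] rv [ 0.008 -0.002  0.007] tcp [0.5376 0.2261 0.1816] zaxis [-0.002 -0.008 -1.   ] y [-0.192  0.981 -0.008] q [ 0.26  0.34  0.03  1.27 -0.01  0.07]
0.027409905767514977
[array([303.5, 197.7]), array([303.9, 205.8])]
```

View pics/c7.png

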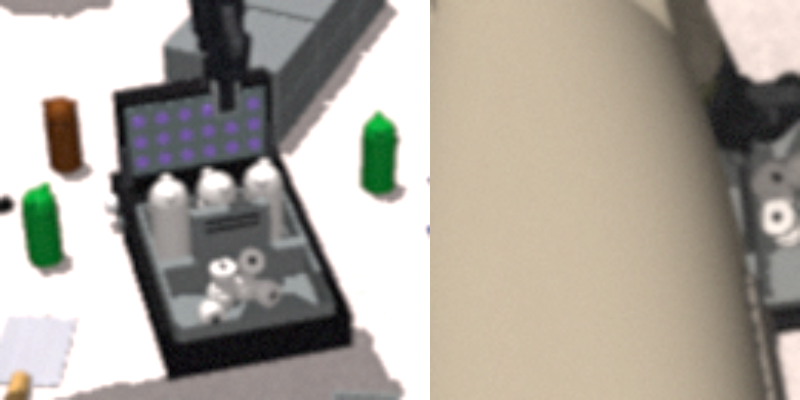

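The gripper stands above the plate, whose top edge shows at px ~(233,208). The knobs are well below the plate top. Descend and grip.

Emit:
apply_moves(
  moves=[0.04,0,-0.5,0.008,0,0.007,0.04,0,-1,0.008,0,0.007,0.04,0,-1.5,0.008,0,0.007,0.04,0,-2,0.008,0,0.007,0.04,0,-2.5,0.008,0,0.007,0.04,0,-3,0.008,0,0.007,0.04,0,-3.4,0.008,0,0.007,0.04,0,-3.8,0.008,0,0.007,0.04,0,-4.05,0.008,0,0.007,0.04,0,-4.05,0.008,0,0.007,0.04,0,-4.05,0.008,0,0.007,0.04,0,-4.05,0.008,0,0.007],
)

```text
clock: 17.35
tcp_pos: [0.5388, 0.2264, 0.0808]
orientation: [-0.001, -0.1, 0.995, -0.0]
wrist_force: [-0.2, -0.7, 0.3]
finger_gap: 0.0273
grip_force: 0.0
```

Emit:
apply_moves(
  moves=[0,0,0,0,0,0,0,0,0,0,0,0,0,0,0,0,0,0,0,0,0,0,0,0,0,0,0,0,0,0,0,0,0,0,0,0],
  claw=0,
  newtons=90,
)

```text
clock: 17.85
tcp_pos: [0.5383, 0.2263, 0.0803]
orientation: [-0.001, -0.101, 0.995, -0.0]
wrist_force: [1.1, -1.0, -0.4]
finger_gap: 0.0
grip_force: 0.0
```

Run:
```python
from h import *
yv=np.array([-.199,.98,0]); yv/=np.linalg.norm(yv); C=np.array([.5385,.2255,0])
go(C+[0,0,.17],pose([0,0,-1],yv)); s=Q()[2]; print(s["wrist_force"],s["ft_torque"])
```

```text
shift [ 0.01 -0.03  3.59] rv [ 0.001 -0.002 -0.001] tcp [0.5383 0.2263 0.0803] zaxis [-0.002 -0.001 -1.   ] y [-0.2   0.98 -0.  ] q [ 0.26  0.39 -0.14  1.04 -0.    0.06]
[ 1.07802415 -1.02265002 -0.40306944] [ 0.01188746  0.01260648 -0.01733736]
```

The fingers shut on nothing, so I look before doing anything else.

Run:
```python
from h import *
j,K,T=cam("side"); i,K1,T1=cam("top")
x=Q()[0]
print(proj(K,T,x+[0,0,-.008]).round(1),proj(K1,T1,x).round(1))
o=np.hstack([cv2.resize(j[150:250,250:350],(500,500)),cv2.resize(i[180:300,190:250],(250,500))])
cv2.imwrite("pics/c8.png",cv2.convertScaleAbs(o,alpha=1.6)); cv2.imwrite("pics/side8.png",j)
```

```text
[303.8 205.5] [238.9 244.2]
```

View pics/c8.png

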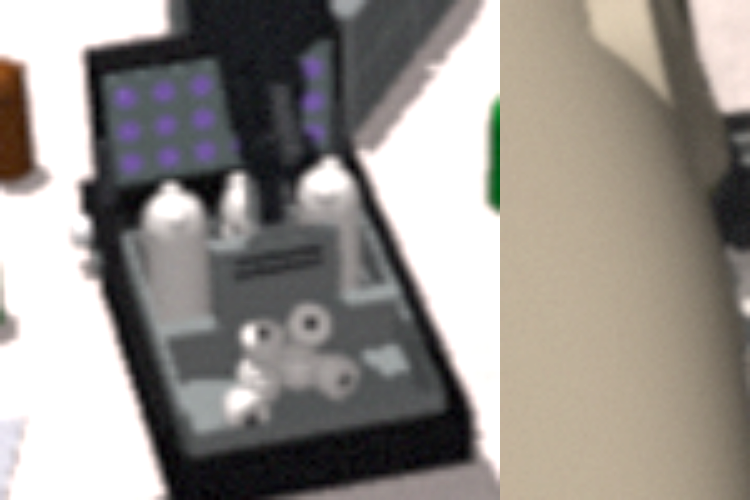

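The crop shows the finger ending at the plate's top edge (px 275,225), either behind or above it. I raise straight up and check the tip's projection against the plate.

Emit:
apply_moves(
  moves=[0,0,0.5,0,0,0,0,0,1,0,0,0,0,0,1.6,0,0,0,0,0,2,0,0,0,0,0,2,0,0,0,0,0,2,0,0,0],
)

```text
clock: 18.45
tcp_pos: [0.5388, 0.2264, 0.1306]
orientation: [-0.001, -0.101, 0.995, -0.0]
wrist_force: [-0.2, 0.4, -0.0]
finger_gap: -0.0002
grip_force: 0.0
```

Run:
```python
from h import *
j,K,T=cam("side"); i0=cv2.imread("pics/top5.png"); _,K1,T1=cam("top")
x,r,s=Q(); print(x,s["wrist_force"])
print("tip side",proj(K,T,x+[0,0,-.008]).round(1))
yv=np.array([-.199,.98,0]); xv=np.array([.98,.199,0]); C=np.array([.5385,.2255,0])
for k,KK,TT in(("side",K,T),("top",K1,T1)):
  for nm,dy,z in (("plate top front",-.006,.1),("plate top rear",.006,.1)):
    print(k,nm,[proj(KK,TT,C+xv*d+yv*dy+[0,0,z]).round(1).tolist() for d in(-.036,.036)])
  print(k,"traywall -y",[proj(KK,TT,C+xv*d-yv*.093+[0,0,.047]).round(1).tolist() for d in(-.07,.07)])
a=j[160:235,270:345]; b=i0[205:280,205:280]
o=np.hstack([cv2.resize(a,(375,375)),cv2.resize(b,(375,375))])
cv2.imwrite("pics/c9.png",cv2.convertScaleAbs(o,alpha=1.6))
```

```text
[0.53785674 0.22612023 0.12935144] [-0.45616814 -0.60856401 -0.15592296]
tip side [303.  191.3]
side plate top front [[291.3, 201.4], [316.8, 196.6]]
side plate top rear [[290.2, 198.8], [315.6, 194.0]]
side traywall -y [[287.7, 238.8], [338.1, 228.7]]
top plate top front [[243.1, 259.3], [239.0, 224.1]]
top plate top rear [[237.0, 260.2], [233.0, 224.9]]
top traywall -y [[290.5, 274.4], [281.8, 208.8]]
```

View pics/c9.png

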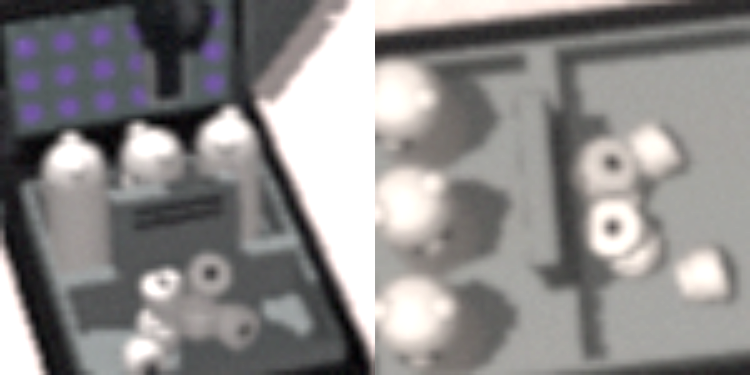

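The closed fingertip appears at px (303.6,179.6) but should be at (303,191). The real tip is therefore about 35–40 mm further back along the tool than its nominal position, and the scene geometry itself is right. The cup picture, gripped near its back rim, agrees. I open and go down about 36 mm deeper, in steps.

Emit:
apply_moves(
  moves=[0,0,0,0,0,0,0,0,0,0,0,0,0,0,0,0,0,0,0,0,-0.5,0,0,0,0,0,-1,0,0,0,0,0,-1.5,0,0,0,0,0,-2,0,0,0,0,0,-2.3,0,0,0,0,0,-2.6,0,0,0,0,0,-2.8,0,0,0,0,0,-2.8,0,0,0],
  claw=32,
)

```text
clock: 19.47
tcp_pos: [0.5377, 0.226, 0.0591]
orientation: [-0.002, -0.101, 0.995, -0.0]
wrist_force: [-0.6, -0.1, -0.2]
finger_gap: 0.0272
grip_force: 0.0
```

Emit:
apply_moves(
  moves=[0,0,-0.15,0,0,0,0,0,-0.3,0,0,0,0,0,-0.45,0,0,0,0,0,-0.6,0,0,0,0,0,-0.6,0,0,0,0,0,-0.6,0,0,0],
)

```text
clock: 19.97
tcp_pos: [0.538, 0.2262, 0.0449]
orientation: [-0.002, -0.101, 0.995, -0.0]
wrist_force: [0.3, -0.9, -0.3]
finger_gap: 0.0273
grip_force: 0.0
```

Emit:
apply_moves(
  moves=[0,0,0,0,0,0,0,0,0,0,0,0,0,0,0,0,0,0,0,0,0,0,0,0,0,0,0,0,0,0,0,0,0,0,0,0],
  claw=0,
  newtons=40,
)

```text
clock: 20.47
tcp_pos: [0.5383, 0.2267, 0.0454]
orientation: [-0.001, -0.101, 0.995, 0.0]
wrist_force: [-1.8, 3.8, 2.2]
finger_gap: 0.0112
grip_force: 39.5
```

Emit:
apply_moves(
  moves=[0,0,0,0,0,0,0,0,0,0,0,0,0,0,0,0,0,0,0,0,0.05,0,0,0,0,0,0.15,0,0,0,0,0,0.3,0,0,0,0,0,0.5,0,0,0,0,0,0.8,0,0,0,0,0,1.1,0,0,0,0,0,1.4,0,0,0,0,0,1.7,0,0,0,0,0,2,0,0,0,0,0,2.3,0,0,0,0,0,2.5,0,0,0,0,0,2.7,0,0,0,0,0,2.8,0,0,0,0,0,2.8,0,0,0,0,0,2.8,0,0,0],
  newtons=100,
)

```text
clock: 21.97
tcp_pos: [0.5382, 0.2262, 0.1151]
orientation: [-0.001, -0.101, 0.995, -0.0]
wrist_force: [0.5, -1.2, -5.3]
finger_gap: 0.0101
grip_force: 98.0
```

Run:
```python
from h import *
j,K,T=cam("side"); i,K1,T1=cam("top")
x,r,s=Q(); print(x,s["wrist_force"],s["ft_torque"],np.round(s["joint_pos"],2),s["finger_gap"]); cv2.imwrite("pics/side10.png",j); cv2.imwrite("pics/top10.png",i)
o=np.hstack([cv2.resize(j[120:270,230:380],(400,400)),cv2.resize(i[170:320,140:290],(400,400))])
cv2.imwrite("pics/c10.png",cv2.convertScaleAbs(o,alpha=1.6))
```

```text
[0.53792577 0.22613191 0.11466272] [ 0.62579935  0.03205248 -5.21962579] [-0.0892252   0.03506528  0.00847281] [ 0.26  0.37 -0.09  1.12 -0.    0.06] 0.010103195795923715
```

View pics/c10.png

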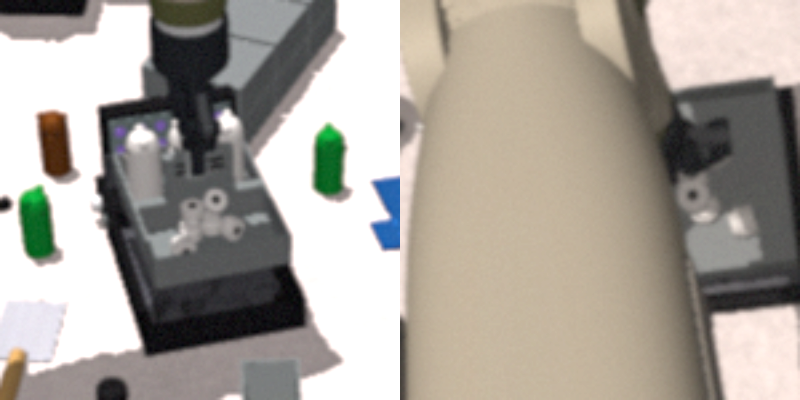

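The tray is lifted level, about 40 mm above the rim, with all three bears standing and the knobs aboard. The 5.2 N load matches. Now the half turn.

Emit:
apply_moves(
  moves=[0,0,0,0,0,0.01,0,0,0,0,0,0.03,0,0,0,0,0,0.06,0,0,0,0,0,0.1,0,0,0,0,0,0.15,0,0,0,0,0,0.21,0,0,0,0,0,0.27,0,0,0,0,0,0.33,0,0,0,0,0,0.39,0,0,0,0,0,0.45,0,0,0,0,0,0.51,0,0,0,0,0,0.57,0,0,0,0,0,0.63,0,0,0,0,0,0.69,0,0,0,0,0,0.75,0,0,0,0,0,0.81,0,0,0,0,0,0.87,0,0,0,0,0,0.93,0,0,0,0,0,0.99,0,0,0,0,0,1.05],
)

```text
clock: 23.73
tcp_pos: [0.5382, 0.2262, 0.1149]
orientation: [-0.001, -0.587, 0.809, -0.001]
wrist_force: [0.3, -0.2, -5.8]
finger_gap: 0.0103
grip_force: 98.0
```

Emit:
apply_moves(
  moves=[0,0,0,0,0,0.06,0,0,0,0,0,0.12,0,0,0,0,0,0.18,0,0,0,0,0,0.24,0,0,0,0,0,0.3,0,0,0,0,0,0.36,0,0,0,0,0,0.42,0,0,0,0,0,0.48,0,0,0,0,0,0.54,0,0,0,0,0,0.6,0,0,0,0,0,0.66,0,0,0,0,0,0.72,0,0,0,0,0,0.78,0,0,0,0,0,0.84,0,0,0,0,0,0.9,0,0,0,0,0,0.96,0,0,0,0,0,1.02,0,0,0,0,0,1.08],
)

```text
clock: 25.23
tcp_pos: [0.5382, 0.2263, 0.115]
orientation: [0.0, 0.92, -0.392, 0.001]
wrist_force: [0.5, 0.7, -5.9]
finger_gap: 0.0101
grip_force: 98.0
```

Emit:
apply_moves(
  moves=[0,0,0,0,0,0.06,0,0,0,0,0,0.12,0,0,0,0,0,0.18,0,0,0,0,0,0.24,0,0,0,0,0,0.3,0,0,0,0,0,0.36,0,0,0,0,0,0.42,0,0,0,0,0,0.48,0,0,0,0,0,0.54,0,0,0,0,0,0.6,0,0,0,0,0,0.66,0,0,0,0,0,0.72,0,0,0,0,0,0.78,0,0,0,0,0,0.84,0,0,0,0,0,0.89,0,0,0,0,0,0.93,0,0,0,0,0,0.96,0,0,0,0,0,0.985,0,0,0,0,0,1.0,0,0,0,0,0,1.0116],
)

```text
clock: 26.9
tcp_pos: [0.5382, 0.2262, 0.115]
orientation: [-0.0, 0.995, 0.101, 0.001]
wrist_force: [-0.2, 0.7, -5.9]
finger_gap: 0.01
grip_force: 98.0
```

Emit:
apply_moves(
  moves=[0,0,0,0,0,0,0,0,0,0,0,0,0,0,0,0,0,0,0,0,0,0,0,0],
)

```text
clock: 27.23
tcp_pos: [0.5383, 0.2262, 0.1151]
orientation: [-0.0, 0.995, 0.101, 0.001]
wrist_force: [-0.6, 0.4, -5.1]
finger_gap: 0.0102
grip_force: 98.0
```

Run:
```python
from h import *
yv=np.array([-.199,.98,0]); yv/=np.linalg.norm(yv)
go([.5382,.2262,.1149],pose([0,0,-1],-yv))
j,K,T=cam("side"); i,_,_=cam("top"); print(Q()[2]["wrist_force"],Q()[2]["ft_torque"],Q()[2]["finger_gap"])
cv2.imwrite("pics/side11.png",j); cv2.imwrite("pics/top11.png",i)
o=np.hstack([cv2.resize(cv2.imread("pics/side10.png")[190:270,260:360],(400,320)),cv2.resize(j[190:270,260:360],(400,320))])
cv2.imwrite("pics/c11.png",cv2.convertScaleAbs(o,alpha=1.6))
```

```text
shift [-0.   -0.   -0.01] rv [-0.001  0.002 -0.001] tcp [0.5383 0.2262 0.1151] zaxis [ 0.002  0.001 -1.   ] y [ 0.2  -0.98 -0.  ] q [ 0.26  0.37 -0.09  1.11  0.   -3.08]
[-0.70426032  0.33106068 -6.14740436] [-0.02668951  0.04662294  0.02556625] 0.010193324507567957
```

View pics/c11.png

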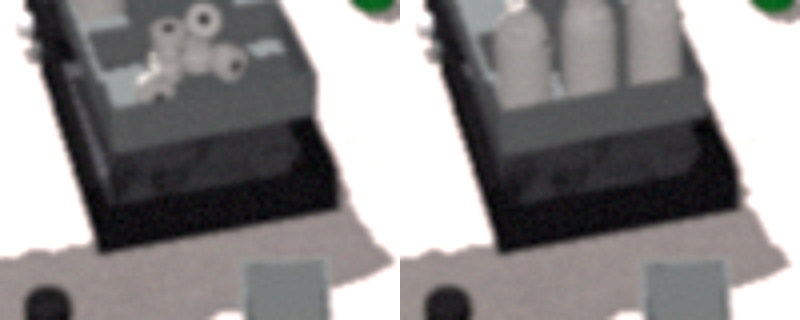

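Left is before the turn, right is after: bears are at the open end now. The wall edges shifted from crop px 107/315 to 100/307, about 2 px or 5 mm towards −x. I get the subpixel value numerically.

Run:
```python
from h import *
a=cv2.imread("pics/side10.png"); b=cv2.imread("pics/side11.png")
g=lambda m:cv2.GaussianBlur(cv2.cvtColor(m,cv2.COLOR_BGR2GRAY),(3,3),0).astype(float)
A,B=g(a),g(b)
def sub(p,s):  # strongest edge of sign s
    d=np.diff(p)*s; k=int(np.argmax(d)); k=min(max(k,1),len(d)-2); w=d[k-1:k+2]; return k+.5+(w@[-1,0,1])/w.sum()
for nm,M in(("before",A),("after",B)):
    print(nm,"right",[round(330+sub(M[r,330:346],1),2) for r in range(212,219)],"left",[round(276+sub(M[r,276:296],1),2) for r in range(218,227)],
     "bottom",[round(212+sub(M[212:236,c],-1),2) for c in range(292,335,6)])
_,K,T=cam("side")
p=np.array([.61,.15,.08]); print(proj(K,T,p+[.01,0,0])-proj(K,T,p),proj(K,T,p+[0,.01,0])-proj(K,T,p))
```

```text
before right [np.float64(338.7), np.float64(338.67), np.float64(338.64), np.float64(338.62), np.float64(338.63), np.float64(338.62), np.float64(338.58)] left [np.float64(278.67), np.float64(279.18), np.float64(279.46), np.float64(279.63), np.float64(279.74), np.float64(280.43), np.float64(280.67), np.float64(281.24), np.float64(281.53)] bottom [np.float64(215.7), np.float64(213.5), np.float64(224.65), np.float64(223.69), np.float64(222.55), np.float64(221.69), np.float64(220.4), np.float64(219.37)]
after right [np.float64(336.38), np.float64(336.4), np.float64(336.52), np.float64(336.69), np.float64(337.49), np.float64(337.71), np.float64(338.41)] left [np.float64(280.34), np.float64(280.4), np.float64(280.5), np.float64(281.4), np.float64(281.5), np.float64(281.6), np.float64(281.7), np.float64(281.76), np.float64(282.54)] bottom [np.float64(215.69), np.float64(214.56), np.float64(213.58), np.float64(213.07), np.float64(222.55), np.float64(221.4), np.float64(220.35), np.float64(219.4)]
[ 3.73942599 -0.23806097] [-0.36390838 -2.36800835]
```

Emit:
apply_moves(
  moves=[0.12,0.025,0,0,0,0,0.235,0.048,0,0,0,0,0.235,0.048,-0.2,0,0,0,0.235,0.048,-0.5,0,0,0,0.235,0.048,-0.8,0,0,0,0.235,0.048,-1.1,0,0,0,0.235,0.048,-1.3,0,0,0,0.235,0.048,-1.45,0,0,0,0.235,0.048,-1.6,0,0,0,0.235,0.048,-1.75,0,0,0,0.235,0.048,-1.9,0,0,0,0.235,0.048,-1.9,0,0,0],
)

```text
clock: 28.38
tcp_pos: [0.5443, 0.2277, 0.0675]
orientation: [-0.0, 0.995, 0.101, 0.001]
wrist_force: [-1.3, 1.5, -3.6]
finger_gap: 0.0099
grip_force: 98.2
```

Emit:
apply_moves(
  moves=[0,0,-0.1,0,0,0,0,0,-0.2,0,0,0,0,0,-0.3,0,0,0,0,0,-0.4,0,0,0,0,0,-0.4,0,0,0],
)

```text
clock: 28.8
tcp_pos: [0.5448, 0.2285, 0.0578]
orientation: [-0.001, 0.995, 0.101, 0.002]
wrist_force: [2.8, 5.7, -2.9]
finger_gap: 0.0101
grip_force: 98.9
```

Emit:
apply_moves(
  moves=[0.02,0.04,0,0,0,0,0.02,0.04,-0.1,0,0,0,0.02,0.04,-0.2,0,0,0,0.02,0.04,-0.3,0,0,0,0.02,0.04,-0.35,0,0,0,0.02,0.04,-0.35,0,0,0],
)

```text
clock: 29.3
tcp_pos: [0.5446, 0.2284, 0.0485]
orientation: [-0.0, 0.995, 0.1, 0.001]
wrist_force: [0.8, 4.2, -4.3]
finger_gap: 0.0099
grip_force: 98.7
```

Emit:
apply_moves(
  moves=[0,0.03,-0.05,0,0,0,0,0.03,-0.1,0,0,0,0,0.03,-0.15,0,0,0,0,0.03,-0.15,0,0,0,0,0.03,-0.15,0,0,0],
)

```text
clock: 29.72
tcp_pos: [0.5446, 0.2286, 0.0456]
orientation: [0.0, 0.995, 0.1, 0.001]
wrist_force: [-0.4, -1.9, 2.2]
finger_gap: 0.0096
grip_force: 99.4
```

Emit:
apply_moves(
  moves=[0,0,0,0,0,0,0,0,0,0,0,0,0,0,0,0,0,0,0,0,0,0,0,0,0,0,0,0,0,0,0,0,0,0,0,0],
  claw=32,
  newtons=40,
)

```text
clock: 30.22
tcp_pos: [0.5446, 0.2292, 0.0451]
orientation: [-0.0, 0.995, 0.101, 0.001]
wrist_force: [-0.7, -0.7, -0.1]
finger_gap: 0.0274
grip_force: 0.0
```

Emit:
apply_moves(
  moves=[0,0,0.4,0,0,0,0,0,1,0,0,0,0,0,2,0,0,0,0,0,3,0,0,0,0,0,4,0,0,0,0,0,5,0,0,0,0,0,5.5,0,0,0,0,-2,5.5,0,0,0,0,-4,5.5,0,0,0,0,-6,5.5,0,0,0,0,-8,5.5,0,0,0,0,-10,5.5,0,0,0,0,-12,5.5,0,0,0,0,-13,5.5,0,0,0,0,-13,5.5,0,0,0,0,-13,5.5,0,0,0],
)

```text
clock: 31.55
tcp_pos: [0.5209, 0.1428, 0.1827]
orientation: [0.016, 0.997, 0.069, 0.002]
wrist_force: [-0.5, -0.9, -0.9]
finger_gap: 0.0272
grip_force: 0.0
```

Run:
```python
from h import *
s=Q()[2]; print(s["tcp_pos"],s["joint_pos"])
j,K2,T2=cam("side"); i,K,T=cam("top"); cv2.imwrite("pics/side12.png",j); cv2.imwrite("pics/top12.png",i)
o=np.hstack([cv2.resize(i[180:340,140:300],(400,400)),cv2.resize(j[140:300,240:400],(400,400))])
o=np.vstack([o,np.hstack([cv2.resize(i[190:340,410:560],(200,200)),cv2.resize(j[340:430,240:380],(300,200)),cv2.resize(i[160:320,330:470],(300,200))])])
cv2.imwrite("pics/c12.png",cv2.convertScaleAbs(o,alpha=1.5))
```

```text
[0.52089511 0.14280338 0.1826698 ] [ 0.1393308   0.25380024 -0.08213752  1.23367897 -0.03314516 -3.14062024]
```

View pics/c12.png

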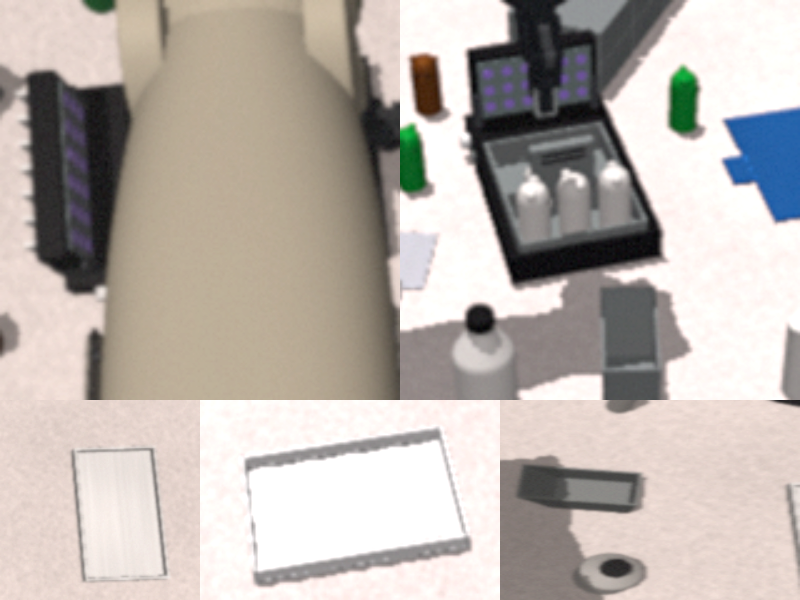

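The tray is seated with bears at the open end. The cup stands empty at crop px (630,335), the outtray is unmoved, and the wrist has reached its joint-6 limit. I unwind the wrist while moving clear. My picture budget is used up, so from here I measure numerically.

Emit:
apply_moves(
  moves=[0,0,1,0,0,-0.1,0,0,2,0,0,-0.2,-0.5,-1,3,0,0,-0.3,-1,-2,3.1,0,0,-0.4,-1.4,-3,3.1,0,0,-0.5,-1.8,-4,3.1,0,0,-0.6,-2.2,-5,3.1,0,0,-0.7,-2.4,-6,3.1,0,0,-0.8,-2.6,-7,3.1,0,0,-0.9,-2.8,-8,3.1,0,0,-1.0,-2.8,-9,3.1,0,0,-1.1,-2.8,-10,3.1,0,0,-1.2,-2.8,-10.5,3.1,0,0,-1.3,-2.8,-10.5,3.1,0,0,-1.4,-2.8,-10.5,3.1,0,0,-1.5,-2.8,-10.5,3.1,0,0,-1.55,-2.8,-10.5,3.1,0,0,-1.55,-2.8,-10.5,3.1,0,0,-1.55],
  claw=65,
)

```text
clock: 33.15
tcp_pos: [0.4515, -0.1202, 0.2602]
orientation: [0.013, 0.761, -0.648, -0.01]
wrist_force: [0.6, -0.8, 0.6]
finger_gap: 0.0557
grip_force: 0.0
```

Run:
```python
from h import *
yv=np.array([-.199,.98,0]); yv/=np.linalg.norm(yv); xv=np.array([yv[1],-yv[0],0])
x,r,s=Q(); go([.45,-.12,.26],pose([0,0,-1],yv)); print(s["finger_gap"])
C=np.array([.5417,.2284,0])
i,K,T=cam("top"); j,K2,T2=cam("side")
for nm,im,k,t in(("top",i,K,T),("side",j,K2,T2)):
    g=im.min(2); 
    for d in(-.044,0,.044):
        p=C-.054*yv+d*xv; u=proj(k,t,p+[0,0,.08]); ux,uy=u.round().astype(int)
        if nm=="top":
            m=g[uy-14:uy+15,ux-14:ux+15]; ys,xs=np.nonzero(m>.75*m.max()); c=np.array([ux-14+xs.mean(),uy-14+ys.mean()])
            print(nm,d,"pred",u.round(1),"max",m.max(),"n",len(xs),"cent",c.round(1),"xyz",ray(k,t,*c,.08).round(4),"p",p.round(4))
        else:
            uu=proj(k,t,p+[0,0,.056]).round().astype(int); row=g[uu[1],uu[0]-10:uu[0]+11]; print(nm,d,uu,row.tolist())
```

```text
shift [-0.06  0.01 -0.01] rv [-0.02  -0.031 -1.53 ] tcp [ 0.4515 -0.1202  0.2602] zaxis [-0.033 -0.007 -0.999] y [-0.987 -0.159  0.033] q [-0.42  0.12 -0.06  1.42 -0.02 -2.15]
0.0556994075934014
top -0.044 pred [267.3 260.1] max 150 n 152 cent [267.2 260.9] xyz [0.5076 0.1668 0.08  ] p [0.5093 0.1667 0.    ]
top 0 pred [264.7 238.7] max 151 n 143 cent [264.5 239. ] xyz [0.552  0.1758 0.08  ] p [0.5524 0.1755 0.    ]
top 0.044 pred [262.  217.8] max 149 n 168 cent [261.3 215.6] xyz [0.6001 0.1861 0.08  ] p [0.5956 0.1842 0.    ]
side -0.044 [295 224] [74, 64, 76, 89, 95, 99, 100, 100, 100, 100, 98, 98, 94, 92, 81, 65, 54, 62, 77, 90, 92]
side 0 [310 221] [85, 65, 63, 79, 90, 94, 97, 98, 102, 101, 103, 100, 96, 96, 93, 84, 68, 56, 59, 73, 89]
side 0.044 [326 218] [66, 55, 59, 73, 88, 93, 96, 97, 99, 100, 102, 99, 98, 96, 95, 84, 79, 77, 62, 31, 14]
```

Run:
```python
from h import *
x,r,s=Q(); M=r.as_matrix(); j,K,T=cam("side"); g=j.max(2)
for sg in(-1,1):
    f=x+M[:,1]*sg*.034
    print(sg,"nominal tip",proj(K,T,f+M[:,2]*.008).round(1))
    for off in (.1,.07,.05,.04,.03,.02,.01,0,-.01,-.02):
        u=proj(K,T,f+M[:,2]*(.008-off)).round().astype(int); print(off,u,g[u[1],u[0]-10:u[0]+11:2].tolist())
```

```text
-1 nominal tip [285.2 239.8]
0.1 [284 202] [41, 86, 27, 22, 19, 19, 31, 34, 31, 28, 24]
0.07 [284 214] [16, 21, 39, 65, 32, 83, 31, 120, 192, 194, 188]
0.05 [285 221] [35, 20, 18, 18, 60, 71, 28, 103, 113, 109, 115]
0.04 [285 225] [148, 10, 21, 16, 59, 78, 81, 99, 105, 105, 105]
0.03 [285 229] [191, 81, 17, 20, 39, 89, 98, 99, 106, 105, 103]
0.02 [285 233] [187, 163, 26, 21, 22, 52, 95, 100, 104, 107, 104]
0.01 [285 236] [189, 192, 105, 13, 23, 30, 70, 100, 102, 100, 88]
0 [285 240] [195, 192, 170, 41, 18, 17, 43, 56, 48, 41, 34]
-0.01 [285 243] [194, 188, 189, 113, 8, 22, 13, 11, 10, 15, 14]
-0.02 [285 247] [187, 191, 192, 184, 68, 7, 18, 15, 11, 13, 18]
1 nominal tip [253.1 244.5]
0.1 [250 206] [22, 37, 56, 49, 23, 20, 20, 23, 20, 117, 193]
0.07 [251 218] [193, 122, 99, 61, 20, 58, 81, 184, 189, 187, 190]
0.05 [252 226] [194, 195, 195, 117, 17, 69, 81, 186, 191, 189, 190]
0.04 [252 230] [192, 189, 189, 190, 196, 129, 83, 183, 187, 187, 183]
0.03 [252 234] [162, 162, 161, 159, 165, 162, 156, 189, 192, 190, 188]
0.02 [253 237] [160, 160, 158, 161, 161, 150, 187, 192, 194, 192, 193]
0.01 [253 241] [162, 159, 161, 161, 159, 144, 197, 192, 192, 192, 194]
0 [253 245] [159, 160, 161, 162, 155, 186, 191, 191, 191, 192, 194]
-0.01 [253 248] [160, 161, 161, 161, 144, 194, 190, 189, 195, 196, 196]
-0.02 [254 252] [160, 161, 161, 152, 195, 193, 196, 194, 194, 197, 197]
```

Fingertip offset confirmed at about 37 mm. The bears sit at (.508,.167), (.552,.176) and (.598,.185). Take bear 3 first.

Emit:
apply_moves(
  moves=[0,0.5,0,0,0,-0.1,1,2,0,0,-0.01,-0.2,2,3.5,0,0,-0.01,-0.3,3,5,0,0,-0.01,-0.4,4,6.5,0,0,-0.01,-0.5,4.7,8,0,-0.01,-0.01,-0.6,5.2,9.5,0,-0.01,-0.02,-0.7,5.6,11,0,-0.01,-0.02,-0.8,5.86,12.2,0,-0.01,-0.02,-0.9,5.86,12.2,0,-0.02,-0.02,-1.0,5.86,12.2,0,-0.02,-0.02,-1.1,5.86,12.2,0,-0.02,-0.03,-1.2,5.86,12.2,0,-0.02,-0.03,-1.3,5.86,12.2,0,-0.02,-0.03,-1.4,5.86,12.2,-1,-0.02,-0.031,-1.5,5.86,12.2,-2,-0.02,-0.031,-1.53,5.86,12.2,-3,-0.02,-0.031,-1.53,5.86,12.2,-4,-0.02,-0.031,-1.53,5.86,12.2,-4,-0.02,-0.031,-1.53,5.86,12.2,-4,-0.02,-0.031,-1.53],
  claw=58,
)

```text
clock: 34.97
tcp_pos: [0.5965, 0.1847, 0.1591]
orientation: [-0.002, -0.1, 0.995, -0.0]
wrist_force: [-1.1, -1.3, 0.5]
finger_gap: 0.0492
grip_force: 0.0
```

Run:
```python
from h import *
yv=np.array([-.199,.98,0]); yv/=np.linalg.norm(yv)
go([.598,.185,.024],pose([0,0,-1],yv)); print(Q()[2]["finger_gap"])
```

```text
shift [ 0.06  0.01 -5.41] rv [ 0.001 -0.004  0.001] tcp [0.5965 0.1847 0.1591] zaxis [-0.004 -0.001 -1.   ] y [-0.198  0.98   0.   ] q [ 0.17  0.43  0.11  1.26 -0.   -0.03]
0.049169461970051724
```

Emit:
apply_moves(
  moves=[0,0,-1,0,0,0,0,0,-2,0,0,0,0,0,-3,0,0,0,0,0,-4,0,0,0,0,0,-4.5,0,0,0,0,0,-5,0,0,0,0,0,-5.2,0,0,0,0,0,-5.4,0,0,0,0,0,-5.4,0,0,0,0,0,-5.4,0,0,0],
)

```text
clock: 35.8
tcp_pos: [0.5988, 0.1849, 0.0265]
orientation: [0.001, -0.099, 0.995, 0.0]
wrist_force: [-0.1, 0.8, -0.1]
finger_gap: 0.0498
grip_force: 0.0
```

Emit:
apply_moves(
  moves=[0,0,0,0,0,0,0,0,0,0,0,0,0,0,0,0,0,0,0,0,0,0,0,0,0,0,0,0,0,0],
  claw=25,
  newtons=25,
)

```text
clock: 36.22
tcp_pos: [0.5989, 0.1848, 0.0266]
orientation: [0.001, -0.099, 0.995, -0.0]
wrist_force: [0.0, -0.5, 6.4]
finger_gap: 0.0352
grip_force: 25.4
```

Emit:
apply_moves(
  moves=[0,0,0.3,0,0,0,0,0,1,0,0,0,0,0,2,0,0,0,0,0,3,0,0,0,0,0,4,0,0,0,0,0,5,0,0,0,0,-0.7,5.6,0,0,0,-0.1,-2,5.6,0,0,0,-0.2,-3.5,5.6,0,0,0,-0.3,-5,5.6,0,0,0,-0.3,-6.5,5.6,0,0,0,-0.4,-8,5.6,0,0,0,-0.4,-9.5,5.6,0,0,0,-0.5,-11,5.6,0,0,0,-0.6,-12.5,5.6,0,0,0,-0.6,-14,5.6,0,0,0,-0.7,-15.5,5.6,0,0,0,-0.8,-17,5.6,0,0,0,-0.9,-18.5,5.6,0,0,0,-0.9,-19.3,5.6,0,0,0],
)

```text
clock: 37.88
tcp_pos: [0.5742, -0.3018, 0.1651]
orientation: [-0.0, -0.098, 0.995, -0.0]
wrist_force: [0.9, 0.4, -1.8]
finger_gap: 0.0353
grip_force: 25.0
```

Emit:
apply_moves(
  moves=[0,-0.3,0,0,0,0,0,-0.4,0,0,0,0,0,-0.4,-0.5,0,0,0,0,-0.4,-1,0,0,0,0,-0.4,-1.5,0,0,0,0,-0.4,-2,0,0,0,0,-0.4,-2,0,0,0,0,-0.4,-2,0,0,0],
)

```text
clock: 38.55
tcp_pos: [0.5749, -0.3057, 0.1148]
orientation: [-0.001, -0.1, 0.995, 0.001]
wrist_force: [-0.4, -0.1, -0.4]
finger_gap: 0.0352
grip_force: 25.1
```

```bash
cat > out.py <<'E'
from h import *
from scipy import ndimage
def outtray():   # bright floor blob in the top view -> centre, corners on z=.022
    i,K,T=cam("top"); o=proj(K,T,[.5165,-.312,.01]).astype(int); return i,K,T,o
yv=np.array([-.199,.98,0]); yv/=np.linalg.norm(yv)
E
python3 - <<'E'
from out import *
go([.576,-.307,.0155],pose([0,0,-1],yv)); s=Q()[2]; print(s["finger_gap"],s["wrist_force"])
i,K,T,o=outtray()
j,K2,T2=cam("side")
# tray outline numerically, side view: brightness relative to bench
hsv=cv2.cvtColor(j,cv2.COLOR_BGR2HSV); 
m=((hsv[...,1]<18)&(hsv[...,2]>120)).astype(np.uint8); m=cv2.morphologyEx(m,cv2.MORPH_OPEN,np.ones((3,3))); n,l,st,ce=cv2.connectedComponentsWithStats(m)
for k in range(1,n):
    if st[k,4]>300: 
        c=cv2.findContours((l==k).astype(np.uint8),0,2)[0][0]; b=cv2.boxPoints(cv2.minAreaRect(c)); print("side",st[k],[ray(K2,T2,*p,.004)[:2].round(3).tolist() for p in b])
print("pred corners side",[proj(K2,T2,p+(.022,)).round(0).tolist() for p in [(.613,-.242),(.624,-.365),(.419,-.381),(.410,-.259)]])
E
```

```text
shift [ 0.04 -0.05 -3.97] rv [-0.001 -0.002 -0.   ] tcp [ 0.5749 -0.3057  0.1148] zaxis [-0.002  0.001 -1.   ] y [-0.199  0.98   0.002] q [-0.61  0.5   0.11  1.18  0.   -0.81]
0.03519385602318323 [-0.40230681 -0.10907409 -0.35160851]
side [226 232  29  24 539] [[0.319, 0.124], [0.32, 0.22], [0.396, 0.204], [0.392, 0.109]]
side [427 234  25  44 402] [[0.863, 0.146], [0.895, 0.161], [0.901, -0.015], [0.871, -0.027]]
side [314 355  47  30 691] [[0.529, -0.253], [0.624, -0.238], [0.627, -0.315], [0.536, -0.328]]
side [261 391  46  27 459] [[0.411, -0.314], [0.501, -0.308], [0.505, -0.372], [0.418, -0.378]]
pred corners side [[351.0, 351.0], [363.0, 399.0], [264.0, 414.0], [259.0, 365.0]]
```

Emit:
apply_moves(
  moves=[0,0,-0.5,0,0,0,0,0,-1.2,0,0,0,0,0,-2,0,0,0,0,0,-2.8,0,0,0,0,0,-3.4,0,0,0,0,0,-3.7,0,0,0,0,0,-3.9,0,0,0,0,0,-4,0,0,0,0,0,-4.05,0,0,0,0,0,-4.05,0,0,0,0,0,-4.05,0,0,0],
)

```text
clock: 39.57
tcp_pos: [0.5759, -0.3082, 0.0151]
orientation: [0.0, -0.099, 0.995, -0.001]
wrist_force: [0.1, 0.2, 0.2]
finger_gap: 0.0354
grip_force: 25.1
```

Emit:
apply_moves(
  moves=[0,0,-0.02,0,0,0,0,0,-0.05,0,0,0,0,0,-0.05,0,0,0,0,0,-0.05,0,0,0],
)

```text
clock: 39.9
tcp_pos: [0.5762, -0.3083, 0.0147]
orientation: [0.001, -0.099, 0.995, -0.001]
wrist_force: [-0.1, -0.1, 5.8]
finger_gap: 0.0356
grip_force: 25.2
```

Emit:
apply_moves(
  moves=[0,0,0,0,0,0,0,0,0,0,0,0,0,0,0,0,0,0,0,0,0,0,0,0,0,0,0.3,0,0,0,0,0,1,0,0,0,0,0,2,0,0,0,0,0,3,0,0,0,0,0,4,0,0,0,0,0,5,0,0,0,0,0,6,0,0,0,0,0,6,0,0,0],
  claw=58,
)

```text
clock: 40.9
tcp_pos: [0.5777, -0.3094, 0.1695]
orientation: [0.003, -0.099, 0.995, -0.003]
wrist_force: [0.7, 0.0, 0.8]
finger_gap: 0.0497
grip_force: 0.0
```

Run:
```python
from out import *
go([.552,.1757,.165],pose([0,0,-1],yv))
```

```text
shift [-1.03 19.41 -0.18] rv [0.006 0.007 0.002] tcp [ 0.5777 -0.3094  0.1695] zaxis [ 0.007 -0.006 -1.   ] y [-0.197  0.98  -0.007] q [-0.61  0.47  0.21  1.29 -0.   -0.81]
```

Emit:
apply_moves(
  moves=[0,0.7,0,0,0,0,-0.1,2,0,0,0,0,-0.2,3.5,0,0,0,0,-0.3,5,0,0,0,0,-0.4,6.5,0,0,0,0,-0.5,8,0,0,0,0,-0.6,9.5,0,0,0,0,-0.7,11,0,0,0,0,-0.8,12.5,0,0,0,0,-0.9,14,0,0,0,0,-1,15.5,0,0,0,0,-1,17,0,0,0,0,-1.03,18.3,-0.1,0,0,0,-1.03,19.1,-0.2,0,0,0,-1.03,19.4,-0.2,0,0,0,-1.03,19.4,-0.2,0,0,0,-1.03,19.4,-0.2,0,0,0,-1.03,19.4,-0.2,0,0,0],
)

```text
clock: 42.4
tcp_pos: [0.5497, 0.1761, 0.1578]
orientation: [-0.0, -0.099, 0.995, -0.0]
wrist_force: [-0.6, -0.5, -0.0]
finger_gap: 0.0494
grip_force: 0.0
```

Run:
```python
from out import *
go([.552,.1757,.0255],pose([0,0,-1],yv))
```

```text
shift [ 0.09 -0.02 -5.29] rv [ 0.001 -0.     0.003] tcp [0.5497 0.1761 0.1578] zaxis [-0.    -0.001 -1.   ] y [-0.196  0.981 -0.001] q [ 0.17  0.33 -0.03  1.2  -0.   -0.03]
```

Emit:
apply_moves(
  moves=[0.08,0,-1,0,0,0,0.08,0,-2,0,0,0,0.08,0,-3,0,0,0,0.08,0,-4,0,0,0,0.08,0,-4.5,0,0,0,0.08,0,-4.9,0,0,0,0.08,0,-5.1,0,0,0,0.08,0,-5.3,0,0,0,0.08,0,-5.3,0,0,0,0.08,0,-5.3,0,0,0],
)

```text
clock: 43.23
tcp_pos: [0.5525, 0.177, 0.0262]
orientation: [0.001, -0.099, 0.995, -0.0]
wrist_force: [-0.5, 0.4, 0.9]
finger_gap: 0.0495
grip_force: 0.0
```

Emit:
apply_moves(
  moves=[0,0,0,0,0,0,0,0,0,0,0,0,0,0,0,0,0,0,0,0,0,0,0,0,0,0,0,0,0,0],
  claw=25,
)

```text
clock: 43.65
tcp_pos: [0.5525, 0.1772, 0.0262]
orientation: [0.001, -0.099, 0.995, -0.0]
wrist_force: [1.2, -1.1, 5.5]
finger_gap: 0.0354
grip_force: 25.3
```

Emit:
apply_moves(
  moves=[0,0,0.3,0,0,0,0,0,1,0,0,0,0,0,2,0,0,0,0,0,3,0,0,0,0,0,4,0,0,0,0,0,5,0,0,0,0,-0.7,5.6,0,0,0,-0.1,-2,5.6,0,0,0,-0.3,-3.5,5.6,0,0,0,-0.4,-5,5.6,0,0,0,-0.5,-6.5,5.6,0,0,0,-0.6,-8,5.6,0,0,0,-0.7,-9.5,5.6,0,0,0,-0.9,-11,5.6,0,0,0,-1,-12.5,5.6,0,0,0,-1.1,-14,5.6,0,0,0,-1.2,-15.5,5.6,0,0,0,-1.3,-17,5.6,0,0,0,-1.44,-18.5,5.6,0,0,0,-1.44,-19.57,5.6,0,0,0],
)

```text
clock: 45.32
tcp_pos: [0.5145, -0.3146, 0.1651]
orientation: [-0.0, -0.098, 0.995, 0.0]
wrist_force: [0.6, 0.1, 0.5]
finger_gap: 0.0352
grip_force: 25.1
```

Emit:
apply_moves(
  moves=[0,0,0,0,0,0,0,0,0,0,0,0,0,0,0,0,0,0],
)

```text
clock: 45.57
tcp_pos: [0.5151, -0.3111, 0.1649]
orientation: [-0.001, -0.099, 0.995, 0.001]
wrist_force: [-0.4, 0.5, -0.5]
finger_gap: 0.0352
grip_force: 25.1
```

```bash
cat >> out.py <<'E'
def chk():
    j,K2,T2=cam("side"); hsv=cv2.cvtColor(j,cv2.COLOR_BGR2HSV)
    m=((hsv[...,1]<18)&(hsv[...,2]>120)).astype(np.uint8); m=cv2.morphologyEx(m,cv2.MORPH_OPEN,np.ones((3,3))); m[:330]=0; m[430:]=0; m[:,:230]=0; m[:,390:]=0
    ys,xs=np.nonzero(m); P=np.array([ray(K2,T2,u,v,.004)[:2] for u,v in zip(xs,ys)]); print("floor x",P[:,0].min().round(3),P[:,0].max().round(3),"y",P[:,1].min().round(3),P[:,1].max().round(3))
    g=j.min(2)
    return j,K2,T2
E
python3 - <<'E'
from out import *
go([.5165,-.312,.0155],pose([0,0,-1],yv)); chk()
E
```

```text
shift [ 0.06 -0.04 -5.97] rv [-0.002 -0.001  0.002] tcp [ 0.5151 -0.3111  0.1649] zaxis [-0.001  0.002 -1.   ] y [-0.197  0.98   0.002] q [-0.68  0.38  0.05  1.24  0.   -0.88]
floor x 0.416 0.63 y -0.378 -0.227
```

Emit:
apply_moves(
  moves=[0.05,0,-1,0,0,0,0.05,0,-2,0,0,0,0.05,0,-3,0,0,0,0.05,0,-4,0,0,0,0.05,0,-5,0,0,0,0.05,0,-5.5,0,0,0,0.05,0,-5.8,0,0,0,0.05,0,-5.95,0,0,0,0.05,0,-6.02,0,0,0,0.05,0,-6.06,0,0,0,0.05,0,-6.08,0,0,0,0.05,0,-6.09,0,0,0,0.05,0,-6.09,0,0,0],
)

```text
clock: 46.7
tcp_pos: [0.5176, -0.3124, 0.0143]
orientation: [0.001, -0.099, 0.995, -0.001]
wrist_force: [0.4, 0.9, 3.6]
finger_gap: 0.0356
grip_force: 25.0
```

Emit:
apply_moves(
  moves=[0,0,0,0,0,0,0,0,0,0,0,0,0,0,0,0,0,0,0,0,0,0,0,0,0,0,0.3,0,0,0,0,0,1,0,0,0,0,0,2,0,0,0,0,0,3,0,0,0,0,0,4,0,0,0,0,0,5,0,0,0,0,0,5.8,0,0,0,0,0,5.8,0,0,0,0,0,5.8,0,0,0],
  claw=58,
)

```text
clock: 47.78
tcp_pos: [0.5176, -0.3127, 0.16]
orientation: [0.001, -0.099, 0.995, -0.001]
wrist_force: [0.1, 0.2, -0.8]
finger_gap: 0.0499
grip_force: 0.0
```

Run:
```python
from out import *
go([.508,.1667,.159],pose([0,0,-1],yv))
```

```text
shift [-0.39 19.18 -0.04] rv [0.002 0.003 0.002] tcp [ 0.5176 -0.3127  0.16  ] zaxis [ 0.003 -0.002 -1.   ] y [-0.197  0.98  -0.003] q [-0.68  0.38  0.04  1.23 -0.   -0.87]
```

Emit:
apply_moves(
  moves=[0,0.7,0,0,0,0,0,2,0,0,0,0,-0.1,3.5,0,0,0,0,-0.1,5,0,0,0,0,-0.1,6.5,0,0,0,0,-0.2,8,0,0,0,0,-0.2,9.5,0,0,0,0,-0.2,11,0,0,0,0,-0.3,12.5,0,0,0,0,-0.3,14,0,0,0,0,-0.3,15.5,0,0,0,0,-0.4,17,0,0,0,0,-0.4,18.2,0,0,0,0,-0.4,18.9,0,0,0,0,-0.4,19.18,0,0,0,0,-0.4,19.18,0,0,0,0,-0.4,19.18,0,0,0,0,-0.4,19.18,0,0,0,0],
)

```text
clock: 49.28
tcp_pos: [0.5066, 0.1663, 0.1575]
orientation: [-0.001, -0.099, 0.995, -0.0]
wrist_force: [-0.0, -0.2, 0.6]
finger_gap: 0.0496
grip_force: 0.0
```

Run:
```python
from out import *
go([.508,.1667,.0258],pose([0,0,-1],yv))
```

```text
shift [ 0.06  0.02 -5.27] rv [ 0.001 -0.001  0.003] tcp [0.5066 0.1663 0.1575] zaxis [-0.001 -0.001 -1.   ] y [-0.196  0.981 -0.   ] q [ 0.17  0.25 -0.15  1.17 -0.   -0.03]
```

Emit:
apply_moves(
  moves=[0.06,0,-1,0,0,0,0.06,0,-2,0,0,0,0.06,0,-3,0,0,0,0.06,0,-4,0,0,0,0.06,0,-4.5,0,0,0,0.06,0,-4.9,0,0,0,0.06,0,-5.1,0,0,0,0.06,0,-5.27,0,0,0,0.06,0,-5.27,0,0,0,0.06,0,-5.27,0,0,0],
)

```text
clock: 50.12
tcp_pos: [0.509, 0.1673, 0.027]
orientation: [0.0, -0.099, 0.995, -0.0]
wrist_force: [-0.4, -0.4, 0.6]
finger_gap: 0.0496
grip_force: 0.0
```

Emit:
apply_moves(
  moves=[0,0,0,0,0,0,0,0,0,0,0,0,0,0,0,0,0,0,0,0,0,0,0,0,0,0,0,0,0,0],
  claw=25,
)

```text
clock: 50.53
tcp_pos: [0.5093, 0.1675, 0.0273]
orientation: [0.001, -0.099, 0.995, -0.0]
wrist_force: [-0.2, -1.9, 5.3]
finger_gap: 0.0353
grip_force: 25.4
```

Emit:
apply_moves(
  moves=[0,0,0.3,0,0,0,0,0,1,0,0,0,0,0,2,0,0,0,0,0,3,0,0,0,0,0,4,0,0,0,0,0,5,0,0,0,0,-0.7,6,0,0,0,0,-2,6,0,0,0,0,-3.5,6,0,0,0,0,-5,6,0,0,0,0,-6.5,6,0,0,0,0,-8,6,0,0,0,0,-9.5,6,0,0,0,-0.2,-11,6,0,0,0,-0.6,-12.5,6,0,0,0,-1,-14,6,0,0,0,-1.4,-15.5,6,0,0,0,-1.8,-17,6,0,0,0,-2.1,-18.5,6,0,0,0,-2.1,-19.35,6,0,0,0],
)

```text
clock: 52.2
tcp_pos: [0.4541, -0.3195, 0.1764]
orientation: [-0.0, -0.098, 0.995, -0.0]
wrist_force: [0.3, 0.2, -1.6]
finger_gap: 0.0351
grip_force: 25.2
```

Emit:
apply_moves(
  moves=[0,0,0,0,0,0,0,0,0,0,0,0,0,0,0,0,0,0],
)

```text
clock: 52.45
tcp_pos: [0.4555, -0.3153, 0.1761]
orientation: [-0.0, -0.099, 0.995, 0.001]
wrist_force: [-0.1, 0.2, 0.6]
finger_gap: 0.0355
grip_force: 25.2
```

Run:
```python
from out import *
go([.4567,-.317,.0155],pose([0,0,-1],yv)); chk()
```

```text
shift [ 0.05 -0.07 -6.42] rv [-0.001 -0.001  0.002] tcp [ 0.4555 -0.3153  0.1761] zaxis [-0.001  0.001 -1.   ] y [-0.197  0.98   0.001] q [-0.75  0.28 -0.06  1.23  0.   -0.95]
floor x 0.439 0.632 y -0.365 -0.227
```

Emit:
apply_moves(
  moves=[0.05,0,-1,0,0,0,0.05,0,-2,0,0,0,0.05,0,-3,0,0,0,0.05,0,-4,0,0,0,0.05,0,-5,0,0,0,0.05,0,-5.7,0,0,0,0.05,0,-6.1,0,0,0,0.05,0,-6.3,0,0,0,0.05,0,-6.4,0,0,0,0.05,0,-6.45,0,0,0,0.05,0,-6.48,0,0,0,0.05,0,-6.49,0,0,0,0.05,0,-6.49,0,0,0],
)

```text
clock: 53.58
tcp_pos: [0.4578, -0.3167, 0.0153]
orientation: [0.001, -0.099, 0.995, -0.001]
wrist_force: [-1.0, 1.9, 4.2]
finger_gap: 0.035
grip_force: 25.3
```

Emit:
apply_moves(
  moves=[0,0,0,0,0,0,0,0,0,0,0,0,0,0,0,0,0,0,0,0,0,0,0,0,0,0,0.3,0,0,0,0,0,1,0,0,0,0,0,2,0,0,0,0,0,3,0,0,0,0,0,4,0,0,0,0,0,5,0,0,0,0,0,6,0,0,0,-0.5,1.5,7,0,0,0,-1,3,8,0,0,0,-1,5,8,0,0,0,-1,7,8,0,0,0,-1,9,8,0,0,0,-1,9,8,0,0,0,-1,9,8,0,0,0],
  claw=58,
)

```text
clock: 55.08
tcp_pos: [0.4308, -0.0861, 0.2151]
orientation: [0.0, -0.102, 0.995, 0.001]
wrist_force: [0.3, -0.0, 0.3]
finger_gap: 0.0496
grip_force: 0.0
```

Run:
```python
from out import *
print(Q()[0]); chk()
i,K,T=cam("top"); g=i.min(2); j,K2,T2=cam("side")
# outtray corners via edges of its outline in top view; bears by difference from the empty tray
i0=cv2.imread("pics/top5.png"); d=cv2.absdiff(i,cv2.imread("pics/top12.png")).max(2)
m=(d>25).astype(np.uint8); m[:200]=0;m[345:]=0;m[:,:440]=0;m[:,550:]=0
n,l,st,ce=cv2.connectedComponentsWithStats(m)
for k in range(1,n):
    if st[k,4]>25: print("change top",st[k],ray(K,T,*ce[k],.03)[:2].round(3))
dj=cv2.absdiff(j,cv2.imread("pics/side12.png")).max(2); m=(dj>25).astype(np.uint8); m[:280]=0; m[430:]=0;m[:,:230]=0;m[:,400:]=0
n,l,st,ce=cv2.connectedComponentsWithStats(m)
for k in range(1,n):
    if st[k,4]>25: print("change side",st[k])
for p in [(.576,-.307),(.5165,-.312),(.4567,-.317)]: print("pred foot/top side",proj(K2,T2,p+(.004,)).round(0),proj(K2,T2,p+(.082,)).round(0),"top",proj(K,T,p+(.004,)).round(0),proj(K,T,p+(.082,)).round(0))
for nm,im,k,t in(("top",i,K,T),("side",j,K2,T2)):
  for p in [(.624,-.059,.03),(.637,.015,.06),(.446,-.063,.12),(.744,-.067,.09)]:
    u=proj(k,t,p).round().astype(int); print(nm,p,u,im[u[1],u[0]])
```

```text
[ 0.43084455 -0.08610884  0.21505552]
floor x 0.406 0.631 y -0.378 -0.227
change top [ 440  200   93  145 9769] [ 0.529 -0.266]
change top [464 228   6  57 104] [ 0.552 -0.241]
change side [ 230  280  105  119 5251]
change side [267 280  13   8  46]
change side [285 280  36  17 443]
change side [345 280  12   5  40]
change side [324 282  18   5  66]
change side [330 355  10   6  35]
change side [327 360  22  35 514]
change side [271 363  24  40 571]
pred foot/top side [337. 382.] [337. 360.] top [494. 249.] [505. 241.]
pred foot/top side [310. 386.] [309. 364.] top [497. 276.] [508. 270.]
pred foot/top side [282. 391.] [280. 369.] top [500. 305.] [511. 300.]
top (0.624, -0.059, 0.03) [380 217] [76 79 80]
top (0.637, 0.015, 0.06) [346 205] [140 146 157]
top (0.446, -0.063, 0.12) [383 296] [50 49 49]
top (0.744, -0.067, 0.09) [389 154] [146 152 158]
side (0.624, -0.059, 0.03) [346 289] [132 133 143]
side (0.637, 0.015, 0.06) [348 259] [175 176 190]
side (0.446, -0.063, 0.12) [271 268] [ 9 10 11]
side (0.744, -0.067, 0.09) [397 270] [182 186 192]
```

Run:
```python
from out import *
j,K2,T2=cam("side"); g=j.min(2); i,K,T=cam("top"); t=i.min(2)
for r in(368,376,384): print(r,g[r,262:352:3].tolist())
print("floor before",cv2.imread("pics/side12.png").min(2)[376,262:352:3].tolist())
for r in(241,249,270,276,300,305): print("top",r,t[r,478:532:3].tolist())
# cup: grey blob, both views
for nm,im,b in(("top",i,(180,270,320,420)),("side",j,(240,330,310,400))):
    h=cv2.cvtColor(im,cv2.COLOR_BGR2HSV); m=((im.max(2)<110)&(im.max(2)>35)).astype(np.uint8); q=np.zeros_like(m); q[b[0]:b[1],b[2]:b[3]]=m[b[0]:b[1],b[2]:b[3]]
    n,l,st,ce=cv2.connectedComponentsWithStats(q); print(nm,[st[k].tolist() for k in range(1,n) if st[k,4]>80])
```

```text
368 [95, 102, 96, 102, 164, 176, 173, 159, 144, 189, 192, 192, 195, 132, 178, 184, 166, 157, 91, 98, 102, 197, 117, 137, 145, 155, 116, 85, 181, 186]
376 [148, 191, 190, 132, 129, 154, 122, 121, 86, 161, 193, 193, 196, 100, 103, 112, 109, 94, 91, 197, 193, 192, 101, 95, 99, 97, 96, 97, 188, 185]
384 [170, 190, 188, 166, 91, 99, 98, 97, 88, 156, 193, 195, 196, 120, 95, 99, 101, 96, 84, 189, 197, 196, 111, 94, 99, 99, 93, 84, 103, 188]
floor before [141, 184, 181, 184, 184, 182, 184, 184, 184, 184, 185, 186, 187, 187, 186, 186, 188, 185, 185, 185, 183, 183, 183, 183, 182, 180, 178, 178, 177, 178]
top 241 [113, 115, 113, 112, 110, 110, 108, 109, 109, 107, 83, 67, 105, 106, 105, 105, 104, 103]
top 249 [110, 109, 112, 114, 114, 112, 113, 113, 113, 75, 69, 105, 105, 105, 105, 104, 104, 89]
top 270 [108, 109, 106, 104, 103, 98, 65, 63, 103, 106, 105, 105, 105, 106, 101, 153, 141, 100]
top 276 [105, 104, 105, 101, 98, 103, 87, 101, 106, 106, 105, 106, 106, 107, 150, 152, 152, 87]
top 300 [91, 88, 79, 81, 110, 110, 112, 112, 111, 111, 110, 143, 137, 111, 148, 155, 155, 149]
top 305 [92, 87, 79, 105, 107, 110, 109, 108, 108, 103, 140, 146, 139, 121, 142, 154, 154, 153]
top [[338, 212, 60, 39, 1829], [400, 227, 20, 43, 300]]
side [[310, 240, 35, 11, 85], [321, 255, 26, 54, 1233], [393, 272, 7, 30, 160]]
```

The side profile shows all three bears standing in the outtray, at px columns about 274–288, 301–316 and 328–343. The cup was nudged about 4 cm but still stands upright and empty, and the robot is clear of everything.

```bash
python3 -c "
from workcell import job; print(job.hand_in())"
```

```text
the job is handed in; nothing more can be done
None
```

The job is handed in with no verdict shown: the cup is emptied into the tray and stands upright (now about 4 cm from where I set it down), the tray is turned and seated with the knobs at the lamp, all three bears stand inside the metal tray, and the bottle and glue stick were not touched.

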